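Clamp brake pads in the spring press

ROBOT

A 6-joint arm with a two-finger parallel gripper is mounted at the origin on the work surface. World frame = base frame: x ahead of the robot, y to its left, z up, the work surface at z = 0. Lengths are in m, angles in rad, forces in N, time in s.
With the tool pointing down it reaches from about 0.275 to 0.825 m from the base axis. Payload 5.2 kg.
Tool frame: the origin (TCP) lies at the very end of the fingers, on their centre line; the grasp point (between the pads) lies 19 mm behind it; x points along the fingers, z is the direction in which the jaws open and shut, and the axes are right-handed (so a half turn about x gives the same grasp; the last joint's range is limited). The gripper opens to 93 mm and grips with 3 to 60 N. Pads are 15 mm wide; open, the fingers measure 128 mm over their backs; the gripper's body (75 mm by 188 mm) begins 65 mm behind the grasp point.
Start: joints at [1.063, 0.259, 1.535, -0, 1.348, -0.203], TCP at [0.165, 0.525, 0.219] pointing down, gripper open.
Joint ranges: [-3.14, 3.14], [-0.91, 2.08], [0.19, 2.58], [-1.22, 4.36], [0.22, 2.71], [-3.12, 3.12]. Speed limits (rad/s): [2.57, 2.57, 3.14, 3.14, 3.14, 3.14].

INTERFACE

Orientations are given as a rotation vector (axis times angle).
In Python, from workcell import * gives the robot as it stands.
- The arm moves only by the tool send_rows, never from a script. Its argument "motion" is a list of rows, each a list of 7 numbers: the opening in per cent of the stroke, from 0 (shut) to 100 (fully open), then the shift along the world's x, y, z in m, then the turn, a rotation vector about the world's x, y, z in degrees. A call has 1 to 5 rows; each row shifts and turns the commanded pose from where the row before left it; what a row does not reach is not made up. A row lasts 1/8 s, in which the tool goes at most 62.5 mm and 10.7 degrees, less where a joint would pass 70% of its speed; a pose out of reach is approached as far as the arm can. A call with a gripper value outside its range is refused whole. The fingers move at their own pace and stop on an object; "force" is the grip in N (left out, the last holds). Time passes only in rows, so rows that do not move let the fingers close. It gives the time, the measured TCP pose, the force and the opening at its end, in the units of the state.
- state(): the state, without advancing time (a new reading comes with each control period).
- snapshot(name): name is "scene" or "top" or "wrist"; returns a dict with "pixels" (480x640x3 uint8, blue, green, red), "depth" (480x640 float32, m along the optical axis (not along the pixel's ray), 0 where there is no reading), "K" (3x3 intrinsics, pixels), "k1" (the pictures are not rectified: a ray, as slopes to the right and down, at radius r is drawn at 1 + k1 r^2 times it, then the intrinsics apply), "rvec" (rotation vector, rad) and "tvec" (3), from world to camera coordinates, as OpenCV has them. Camera axes: x right, y down, z forward; pixel columns grow to the right and rows downward; lengths in m; the calibration is good to about 2 mm. A picture is of the moment at which its call begins.
- finish_job(): hands the job in, once; it reports no verdict.
Trained networks look in a picture, given as the dict that the camera call returned (one of the last four; its "shot" number tells which), for a name from the list of things; names that differ only in an ending like _2 or _b are one class to them, and where a whole thing is asked for, a point or a joint stands for the part that bears it (a point fixed in the world has none). Each returns a list of dicts, best first, with "p" (0 to 1); they miss things now and then, are a little off and sometimes report something else, mostly with a low value. They report only what shows in the picture. A call takes as long as a camera call.
- look_for(picture, label): "position" ([x, y, z] in m, in the coordinates of the camera as it stood for that picture, good to about 4 mm: the middle of the surface that is visible of it).
The state is a dict: "t": time; "joint_positions": joint angles; "joint_velocities": joint speeds; "effort": joint torques, N m; "tool_pos": TCP position; "eef_rot": TCP orientation; "ft_force": force on the tool from outside, world axes, zero at the start; "moment": the same for the moment, N m; "width": finger opening in m.
Only numpy, scipy, OpenCV 4.12 (cv2) and the standard library are available. Lean on these libraries where they do the work, as an engineer would, in place of code of your own. Each camera call takes 0.05 s, during which the arm holds its last target. There are 200 camera calls.

TASK

Bond the shims of the brake pads lying on the bench in the spring press: push its upright lever back until the sear catches and holds the clamp open, then slide the safety to its far stop under the trigger plate. With the pull hook in the tray's ring drag the empty tray out to its stop, lay the hook down flat on the bench clear of the ring, lay every pad flat in the tray, side by side, and push the tray fully home. Only then slide the safety fully back and press the trigger plate so that the clamp snaps down on the pads; leave the other things on the bench where they are.

Things in the scene. Friction and masses are not known exactly. Their poses are not given: they have to be found in the camera images.
- press: grey spring press bolted down; origin on the bench under the middle of its tray bay, z up. The tray comes out along the press's -y. Base plate x -82..82, y -100..160, 10 mm thick. Clamp = bell crank on an axle along x: a flat jaw 50 mm wide, 190 long, reaching along -y over the tray bay, and an upright lever (round black grip 22 mm thick, end 141 mm from the pivot). Trigger and safety on its -x side.
- clamp (a joint): turn of jaw and lever together, rad. 0 closed: jaw level, underside 40 mm up. Lever leans (value - 0.45) from upright towards the press's +y; pushing it to +y raises the jaw against a spring (0.45 N m at 0, 1.35 at 1). The sear catches at 1.0 to 1.02, the stop is 1.10; let go, it rests at about 0.99. Closed on pads: 0 to 0.06. Cocked, the jaw's tip is 230 mm up, above the press's y = 0.
- pivot (a point): the clamp's pivot on the press, at the middle of the jaw and lever, 50 mm above the bench; axes as the press
- lever_end (a point): a point on the lever's centre line 130 mm from the pivot (11 mm short of the rounded end of the grip); it moves with the clamp
- trigger (a joint): how far the trigger plate is pressed down, m: 0 up, 0.018 fully down; a spring pushes it up with 4 to 6 N. The sear lets go at about 0.011 to 0.013 when cocked (5 to 10 N). Riding over the sear while cocking also moves it.
- trigger_top (a point): centre of the top of the trigger plate, a flat aluminium plate 58 x 50 mm, 90 mm above the bench when up, 97 mm to the -x side of the lever's plane; the sear post beside it (20 to 45 mm from the lever's plane) stands to 126 mm
- safety (a joint): how far the safety is slid along the press's -y, m: 0 off, 0.04 on (its far stop), a steel blade then lying under the trigger plate so that it cannot be pressed (nor the clamp be cocked). Stays where left, about 2 N to slide. It starts off, within 0.01.
- safety_top (a point): centre of the top of the safety's upright black grip, 24 x 18 mm (press x, y), top 81 mm above the bench, standing 58 mm clear of its low track (19 mm); 160 mm to the -x side of the lever's plane, 34 mm outside the edge of the trigger plate. Its blade (16 mm wide) reaches from it towards +x, 62 to 78 mm above the bench.
- tray (a joint): how far the tray is out, m: 0 home, 0.11 at the outer stop; stays where left, about 2 N to slide
- tray_floor (a point): centre of the tray's inner floor, 18 mm above the bench, axes as the press. Shallow steel tray, inside 124 mm (x) by 156 mm (y), walls 6 mm thick and 9 mm above the floor. Three pads fit side by side along y with their length along x, at y = -52, 0, 52 mm.
- ring_mid (a point): centre of the tray's pull ring, which lies flat 20 mm above the bench, 110 mm along -y of the press from the tray's middle; bar 8 mm thick, inner diameter 34 mm, outer 50 mm. The tray can also be pushed in at the outer side of the ring.
- hook_grip (a point): middle of the pull hook's black grip, 84 x 28 mm (x, y), 40 high on a steel foot 56 wide, 5 thick; 20 mm up as it lies. A 10 mm rod runs along x, centred 30 mm above the foot's underside, to x = 100 mm and there bends down as the hook's finger, 10 mm thick, ending level with the underside. Held with the underside 8 mm above the bench the finger goes through the ring, the rod clears it. 0.2 kg
- hook_tip (a point): bottom end of the hook's finger, 100 mm along the hook's x from the middle of the grip; axes as the grip
- pad1_mid (a point): centre, 12 mm above its underside, of a brake pad: steel plate 80 x 42 x 6 mm (x, y, z), on it centrally a dark block 58 x 42 x 18 mm; 24 mm high. Grip the block by its 58 mm length (fingertips above the plate's ears, 7 mm up or more) or, on the bench, by the 42 mm width; in the tray neighbours are 10 mm from the long sides. May be absent. 0.22 kg
- pad2_mid (a point): centre, 12 mm above its underside, of a brake pad: steel plate 80 x 42 x 6 mm (x, y, z), on it centrally a dark block 58 x 42 x 18 mm; 24 mm high. Grip the block by its 58 mm length (fingertips above the plate's ears, 7 mm up or more) or, on the bench, by the 42 mm width; in the tray neighbours are 10 mm from the long sides. May be absent. 0.22 kg
- pad3_mid (a point): centre, 12 mm above its underside, of a brake pad: steel plate 80 x 42 x 6 mm (x, y, z), on it centrally a dark block 58 x 42 x 18 mm; 24 mm high. Grip the block by its 58 mm length (fingertips above the plate's ears, 7 mm up or more) or, on the bench, by the 42 mm width; in the tray neighbours are 10 mm from the long sides. May be absent. 0.22 kg
- spray: spray can, 66 mm across, 190 mm high, not to be disturbed; origin at its underside as built
- sponge: yellow sponge block 50 x 90 x 35 mm, not to be disturbed; origin at its underside as built
- spanner: spanner lying on the bench, not to be disturbed
- hammer: hammer lying on the bench, not to be disturbed
- tape: grey roll of tape 90 mm across, 30 mm high, lying, not to be disturbed; origin at its underside as built
- socket: steel socket 30 mm across, 60 mm high, standing, not to be disturbed; origin at its underside as built

How it is judged:
By the outcome, as a careful person would: the job done as asked, in the order asked, and still so for the second after the job is handed in, with the robot touching nothing.
Of pad1, pad2, pad3 only 2 to 3 are there at a start; the rules pass over those that are not, and their reading is None.
At some moment in a run one of pad1, pad2, pad3, hook may be knocked a few centimetres aside while the robot is not near it.
It also fails if it takes over 210 s, if anything falls off the work surface, if the arm or the gripper's body presses on something with over 40 N, if the wrist force passes 120 N, or if a joint passes its speed limit or range.

## Working session

There is one attempt and no reset: what is moved stays moved. The work goes in short steps, Python scripts to look and compute and a tool call to move; the robot and the scene stay as the last step left them, time stands still between calls to the robot, and variables do not carry over. Pictures are saved under pics/ and viewed, about 12 in all and at most 16, crops included, and the job is handed in when it is done.

Besides the shell and the picture viewer there is one more tool, called in YAML: its name, and indented under it one key for each argument. send_rows: Moves the arm, as the interface text tells. Its arguments: {"type":"object","properties":{"motion":{"type":"array","items":{"type":"array","items":{"type":"number"}}},"force":{"type":"number"}},"required":["motion"]}

```bash
mkdir -p pics; ls
cat > h.py <<'E'
from workcell import *
import numpy as np, cv2
def cam(p): 
    R=cv2.Rodrigues(np.array(p["rvec"],float))[0]; return R,np.array(p["tvec"],float).reshape(3)
def c2w(p,X):
    R,t=cam(p); return (np.asarray(X)-t)@R
def save(p,n,crop=None,scale=1):
    im=p["pixels"].copy()
    if crop: im=im[crop[1]:crop[3],crop[0]:crop[2]]
    if scale!=1: im=cv2.resize(im,None,fx=scale,fy=scale)
    cv2.imwrite("pics/%s.png"%n,im)
def cloud(p):
    d=p["depth"]; K=p["K"]; v,u=np.mgrid[:480,:640]
    x=(u-K[0][2])/K[0][0]; y=(v-K[1][2])/K[1][1]; a,b=x.copy(),y.copy()
    for _ in range(8):
        s=1+p["k1"]*(a*a+b*b); a,b=x/s,y/s
    P=c2w(p,np.stack([a*d,b*d,d],-1).reshape(-1,3)).reshape(480,640,3); P[d==0]=np.nan
    return P
def find(p,names,n=2):
    for l in names:
        print(l,[(np.round(c2w(p,r["position"]),3).tolist(),round(r["p"],2)) for r in look_for(p,l)[:n]])
E
python3 - <<'E'
from h import *
for n in("scene","top"):
    p=snapshot(n); save(p,n+"0"); print(n,np.round(c2w(p,[0,0,0]),3),np.round(c2w(p,[0,0,1])-c2w(p,[0,0,0]),2),p["k1"],p["K"][0][0])
    np.savez(n+"0.npz",P=cloud(p))
    find(p,["press","lever_end","trigger_top","safety_top","tray_floor","ring_mid","hook_grip","hook_tip","pad1_mid","spray","sponge","spanner","hammer","tape","socket"],4)
print(state())
E
```

```text
pics
scene [ 1.367 -0.952  1.029] [-0.54  0.6  -0.59] -0.19945607645672986 610.8454291913127
press [([0.561, 0.232, 0.024], 0.97)]
lever_end [([0.561, 0.222, 0.058], 0.73)]
trigger_top [([0.484, 0.273, 0.09], 0.72), ([0.622, -0.373, 0.022], 0.43)]
safety_top [([0.403, 0.322, 0.079], 0.53), ([0.731, -0.234, 0.042], 0.3)]
tray_floor [([0.576, 0.151, 0.017], 0.75)]
ring_mid [([0.582, 0.152, 0.023], 0.62)]
hook_grip [([0.731, -0.23, 0.041], 0.66)]
hook_tip [([0.604, -0.141, 0.026], 0.77), ([0.568, 0.215, 0.054], 0.23)]
pad1_mid [([0.518, -0.361, 0.024], 0.71), ([0.619, -0.373, 0.026], 0.65), ([0.576, 0.152, 0.021], 0.41)]
spray [([0.774, -0.141, 0.127], 0.87), ([0.406, 0.315, 0.077], 0.56)]
sponge [([0.396, -0.12, 0.034], 0.91)]
spanner [([0.333, -0.242, 0.007], 0.69), ([0.577, 0.151, 0.021], 0.42)]
hammer [([0.482, 0.273, 0.093], 0.64), ([0.74, 0.162, 0.02], 0.63)]
tape [([0.732, -0.326, 0.029], 0.88)]
socket [([0.732, -0.231, 0.041], 0.66)]
top [ 0.362 -0.036  1.446] [ 0.15  0.   -0.99] -0.13868931796005618 533.0362897151647
press [([0.533, 0.238, 0.019], 0.79)]
lever_end [([0.556, 0.1
[... 810 characters left out ...]
-0.126, 0.034], 0.16)]
{'t': 1.6, 'joint_positions': array([ 1.06316737e+00,  2.58603050e-01,  1.53500417e+00, -3.06071960e-05,
        1.34795847e+00, -2.02808467e-01]), 'joint_velocities': array([ 1.83333589e-03,  7.31244263e-04, -1.02247283e-03,  3.44008032e-05,
       -7.13489117e-04, -1.27367885e-03]), 'effort': array([ 6.19997645e-04, -4.37200499e+01, -2.84293556e+01,  7.17563694e-02,
        3.13621620e-02,  2.00938103e-06]), 'tool_pos': array([0.16506727, 0.52466122, 0.21864942]), 'eef_rot': array([-0.98179307,  1.33807961,  0.9817667 ]), 'ft_force': array([-0.28122536, -0.74239741, -1.01072132]), 'moment': array([ 0.01513878, -0.05806972, -0.05384063]), 'width': 0.09294799699296581}
```

View pics/top0.png

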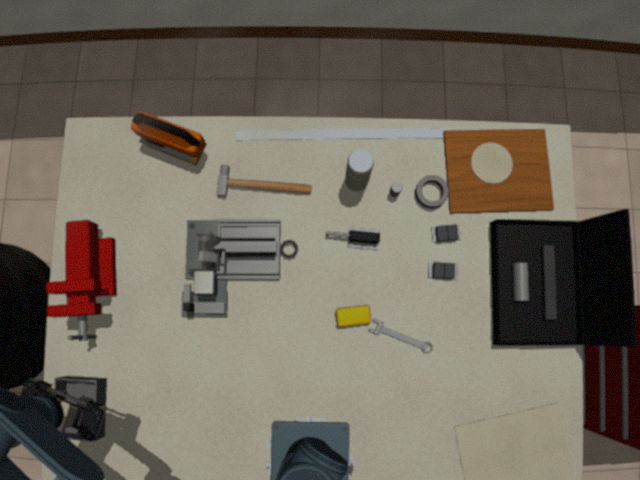

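View pics/scene0.png

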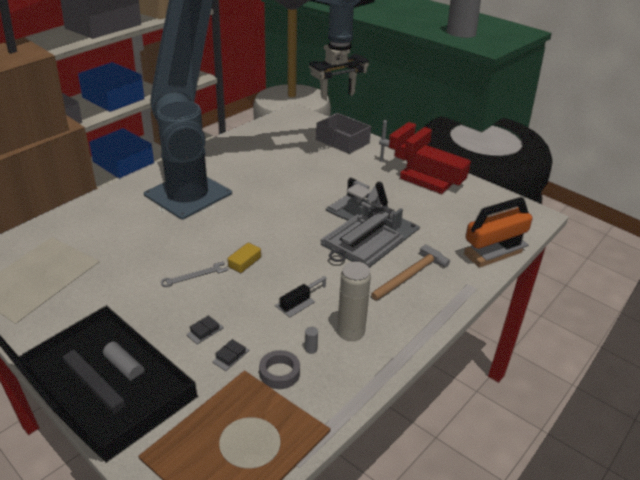

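Run:
```python
from h import *
P=np.load("top0.npz")["P"]; Q=np.load("scene0.npz")["P"]
def sel(P,b): 
    x0,x1,y0,y1,z0,z1=b; m=(P[...,0]>x0)&(P[...,0]<x1)&(P[...,1]>y0)&(P[...,1]<y1)&(P[...,2]>z0)&(P[...,2]<z1); return P[m]
def rect(p,n):
    if len(p)<6: print(n,len(p)); return
    c,s,a=cv2.minAreaRect((p[:,:2]*1000).astype(np.float32)); print(n,len(p),np.round(c,1),np.round(s,1),round(a,1),"zmed",np.round(np.median(p[:,2]),4), "z",np.round(p[:,2].min(),3),np.round(p[:,2].max(),3))
for nm,C in(("top",P),("scene",Q)):
    print(nm)
    rect(sel(C,(.35,.7,.0,.5,.006,.014)),"base")
    rect(sel(C,(.35,.7,.1,.45,.006,.2)),"press all")
    rect(sel(C,(.43,.54,.22,.36,.084,.096)),"trigger")
    rect(sel(C,(.36,.44,.26,.38,.07,.09)),"safety")
    rect(sel(C,(.45,.70,.1,.42,.097,.25)),"high")
    rect(sel(C,(.45,.65,.0,.30,.04,.06)),"jaw")
    rect(sel(C,(.5,.62,.03,.095,.012,.035)),"ring")
    rect(sel(C,(.5,.68,-.25,-.0,.025,.06)),"hook hi")
    rect(sel(C,(.5,.68,-.25,-.0,.003,.06)),"hook")
    rect(sel(C,(.47,.56,-.42,-.28,.018,.03)),"padA blk")
    rect(sel(C,(.47,.56,-.42,-.28,.003,.03)),"padA")
    rect(sel(C,(.57,.66,-.42,-.28,.018,.03)),"padB blk")
    rect(sel(C,(.57,.66,-.42,-.28,.003,.03)),"padB")
```

```text
top
base 1831 [525.3 248.8] [498.3 348.4] 89.8 zmed 0.0097 z 0.006 0.014
press all 6899 [526.5 274.3] [347.1 349.2] 0.5 zmed 0.0205 z 0.006 0.182
trigger 515 [486.5 268.9] [ 61.  124.7] 70.4 zmed 0.0894 z 0.084 0.096
safety 196 [412.9 296.7] [54.7 73.7] 1.5 zmed 0.0792 z 0.07 0.09
high 308 [522.1 271.6] [ 52.  117.7] 60.2 zmed 0.1234 z 0.097 0.182
jaw 948 [518.2 201. ] [204.  142.3] 86.7 zmed 0.0535 z 0.04 0.06
ring 185 [556.1  68.8] [110.4  51.5] 1.5 zmed 0.023 z 0.012 0.031
hook hi 419 [ 596.4 -104.9] [147.   29.4] 84.5 zmed 0.0376 z 0.025 0.047
hook 1247 [ 589.6 -124.3] [249.2 179.2] 89.5 zmed 0.0059 z 0.003 0.047
padA blk 298 [ 508.5 -354.2] [57.5 42.6] 86.7 zmed 0.0236 z 0.018 0.03
padA 600 [ 514.9 -350.1] [ 88.4 139.6] 0.5 zmed 0.0176 z 0.003 0.03
padB blk 301 [ 610.  -365.1] [43.2 56.7] 6.5 zmed 0.0233 z 0.018 0.03
padB 572 [ 615.  -350.4] [137.9  88.7] 88.4 zmed 0.0191 z 0.003 0.03
scene
base 776 [525.9 252.2] [347.5 495.6] 0.0 zmed 0.0096 z 0.006 0.014
press all 4481 [526.1 274.8] [348.9 347.6] 89.9 zmed 0.0264 z 0.006 0.181
trigger 262 [486.3 268.7] [ 64.7 125.5] 69.5 zmed 0.0904 z 0.084 0.096
safety 86 [424.2 307.1] [47.5 87. ] 41.3 zmed 0.0799 z 0.071 0.09
high 285 [525.8 251.6] [50.3 92.3] 84.7 zmed 0.1227 z 0.097 0.181
jaw 837 [522.9 196.5] [206.3 150.2] 87.9 zmed 0.0527 z 0.04 0.06
ring 266 [560.1  67.3] [119.8  55.4] 0.1 zmed 0.0239 z 0.012 0.035
hook hi 454 [ 599.7 -109.4] [145.5  31.1] 85.1 zmed 0.0379 z 0.025 0.046
hook 1363 [ 589.6 -124.8] [248.7 178.9] 89.9 zmed 0.0067 z 0.003 0.046
padA blk 361 [ 509.2 -354.7] [59.6 47.3] 87.5 zmed 0.0247 z 0.018 0.03
padA 743 [ 516.1 -349.9] [ 88.  139.4] 0.4 zmed 0.0169 z 0.003 0.03
padB blk 416 [ 613.5 -366.1] [47.9 62.7] 5.0 zmed 0.0245 z 0.018 0.03
padB 842 [ 614.7 -350.2] [139.   89.5] 89.8 zmed 0.0171 z 0.003 0.03
```

Run:
```python
from h import *
from scipy import ndimage as nd
P=np.load("top0.npz")["P"]; Q=np.load("scene0.npz")["P"]
def comp(C,n,b):
    x0,x1,y0,y1,z0,z1=b
    m=(C[...,0]>x0)&(C[...,0]<x1)&(C[...,1]>y0)&(C[...,1]<y1)&(C[...,2]>z0)&(C[...,2]<z1)
    l,k=nd.label(m); s=nd.sum(m,l,range(1,k+1)); p=C[l==1+np.argmax(s)]
    c,sz,a=cv2.minAreaRect((p[:,:2]*1000).astype(np.float32)); print(n,len(p),np.round(c,1),np.round(sz,1),round(a,1),"med",np.round(np.median(p,0),4))
for nm,C in(("top",P),("scene",Q)):
    print(nm)
    comp(C,"press",(.35,.72,.0,.5,.006,.25))
    comp(C,"trig",(.43,.54,.22,.36,.084,.096))
    comp(C,"safety",(.36,.435,.26,.38,.07,.09))
    comp(C,"lever",(.5,.65,.1,.42,.128,.25))
    comp(C,"jaw",(.45,.65,.1,.30,.045,.062))
    comp(C,"ring",(.5,.60,.03,.12,.012,.035))
    comp(C,"tray",(.45,.70,.08,.40,.014,.035))
    comp(C,"spray",(.65,.85,-.2,-.05,.15,.25))
    comp(C,"box",(.2,.85,-.8,-.43,.006,.4))
s=state(); print(np.round(cv2.Rodrigues(s["eef_rot"])[0],3))
```

```text
top
press 7091 [508.9 200.3] [267.7 321.8] 2.4 med [0.5324 0.2372 0.0212]
trig 458 [473. 279.] [82.9 49. ] 0.6 med [0.4627 0.2784 0.0892]
safety 141 [409.4 324. ] [49.3 18.6] 2.2 med [0.4083 0.3237 0.0782]
lever 111 [554.3 244.2] [20.1 40. ] 8.8 med [0.5538 0.239  0.1696]
jaw 839 [557.3 192.7] [ 48.6 185.8] 1.4 med [0.5566 0.1732 0.0553]
ring 380 [549.9  81. ] [75.4 99.7] 89.6 med [0.5463 0.0955 0.0218]
tray 2312 [559.4 171.9] [165.1 182.6] 2.1 med [0.5374 0.1734 0.0194]
spray 612 [ 755.8 -115.8] [63.1 64.6] 45.3 med [ 0.7509 -0.115   0.1883]
box 17995 [ 479.6 -637.4] [300.9 353.4] 89.7 med [ 0.4744 -0.6894  0.0425]
scene
press 4879 [507.  237.6] [274.  396.7] 0.4 med [0.5603 0.2324 0.0257]
trig 214 [462.7 278. ] [64.7 58.4] 0.9 med [0.4639 0.2749 0.0903]
safety 74 [410.3 321.6] [34.  55.1] 71.8 med [0.4048 0.3217 0.0792]
lever 123 [559.9 239.5] [32.1 21.6] 88.3 med [0.5648 0.2349 0.159 ]
jaw 682 [561.7 200.5] [197.7  67.3] 85.8 med [0.569  0.1914 0.0559]
ring 378 [550.   79.7] [80.2 99.7] 89.7 med [0.5558 0.0924 0.0225]
tray 1890 [554.3 192.9] [188.3 226.2] 7.1 med [0.5804 0.1703 0.0211]
spray 831 [ 761.6 -119.6] [65.2 66.1] 55.0 med [ 0.7678 -0.1292  0.1849]
box 15666 [ 454.1 -636. ] [298.5 398.2] 89.0 med [ 0.5113 -0.6248  0.0287]
[[ 0.    -0.954  0.3  ]
 [ 0.     0.3    0.954]
 [-1.    -0.     0.   ]]
```

send_rows:
  motion:
    - [0, 0.039, -0.035, 0.025, 0, 0, -7]
    - [0, 0.039, -0.035, 0.025, 0, 0, -7]
    - [0, 0.039, -0.035, 0.025, 0, 0, -7]
    - [0, 0.039, -0.035, 0.025, 0, 0, -7]
    - [0, 0.039, -0.035, 0, 0, 0, -7]
  force: 40

```text
t: 2.22
tool_pos: [0.362, 0.349, 0.3211]
eef_rot: [-0.509, 1.505, 0.51]
ft_force: [0.2, 0.7, -1.2]
width: 0.0474
```

send_rows:
  motion:
    - [0, 0.039, -0.035, 0, 0, 0, -7]
    - [0, 0.039, -0.035, 0, 0, 0, -7]
    - [0, 0.039, -0.035, 0, 0, 0, -7]
    - [0, 0.039, -0.035, 0, 0, 0, -7]
    - [0, 0.039, -0.035, 0, 0, 0, -7]

```text
t: 2.85
tool_pos: [0.5562, 0.1734, 0.3187]
eef_rot: [-0.031, 1.57, 0.032]
ft_force: [0.3, 1.2, 1.1]
width: 0.0013
```

```bash
cat >> h.py <<'E'
from scipy import ndimage as nd
def comp(C,n,b):
    x0,x1,y0,y1,z0,z1=b
    m=(C[...,0]>x0)&(C[...,0]<x1)&(C[...,1]>y0)&(C[...,1]<y1)&(C[...,2]>z0)&(C[...,2]<z1)
    l,k=nd.label(m)
    if k==0: print(n,"none"); return
    s=nd.sum(m,l,range(1,k+1)); p=C[l==1+np.argmax(s)]
    c,sz,a=cv2.minAreaRect((p[:,:2]*1000).astype(np.float32)); print(n,len(p),np.round(c,1),np.round(sz,1),round(a,1),"med",np.round(np.median(p,0),4),"lo",np.round(p.min(0),3),"hi",np.round(p.max(0),3))
def st():
    s=state(); R=cv2.Rodrigues(s["eef_rot"])[0]; print("t %.1f"%s["t"],"tcp",np.round(s["tool_pos"],4),"yaw %.1f"%np.degrees(np.arctan2(R[1,2],R[0,2])),"F",np.round(s["ft_force"],1),"w %.4f"%s["width"])
E
python3 - <<'E'
from h import *
st(); p=snapshot("wrist"); save(p,"w1"); C=cloud(p); print(c2w(p,[0,0,0]),c2w(p,[0,0,1])-c2w(p,[0,0,0]))
comp(C,"trig",(.43,.50,.22,.36,.084,.096))
comp(C,"safety",(.36,.435,.26,.38,.07,.09))
comp(C,"lever",(.5,.65,.1,.42,.128,.25))
comp(C,"jaw",(.45,.65,.1,.30,.045,.062))
comp(C,"ring",(.5,.60,.0,.12,.012,.035))
find(p,["lever_end","trigger_top","safety_top","ring_mid","tray_floor"])
E
```

```text
t 2.9 tcp [0.5562 0.1734 0.3187] yaw 2.3 F [0.3 1.2 1.1] w 0.0013
[0.5523007  0.25688055 0.48501566] [ 0.0113555  -0.29495674 -0.95544313]
trig 4143 [466.3 281.3] [67.8 49.8] 1.7 med [0.4638 0.2818 0.0902] lo [0.432 0.256 0.084] hi [0.5   0.306 0.093]
safety 1279 [410.5 326. ] [18.4 49. ] 89.4 med [0.4096 0.3258 0.0793] lo [0.386 0.317 0.07 ] hi [0.435 0.335 0.084]
lever 1461 [559.3 246.5] [21.7 41.9] 1.8 med [0.5589 0.2457 0.1682] lo [0.548 0.226 0.128] hi [0.57  0.268 0.18 ]
jaw 5439 [560.6 176.3] [ 50.  152.4] 1.0 med [0.5614 0.1675 0.0569] lo [0.535 0.1   0.045] hi [0.587 0.253 0.061]
ring 777 [523.3 106.6] [46.7 27. ] 0.7 med [0.518  0.1047 0.0187] lo [0.5   0.093 0.016] hi [0.547 0.12  0.03 ]
lever_end [([0.556, 0.211, 0.061], 0.66)]
trigger_top [([0.477, 0.278, 0.094], 0.61)]
safety_top [([0.321, -0.247, 0.009], 0.66), ([0.419, 0.329, 0.083], 0.56)]
ring_mid [([0.588, 0.176, 0.016], 0.84)]
tray_floor [([0.586, 0.178, 0.013], 0.6)]
```

View pics/w1.png

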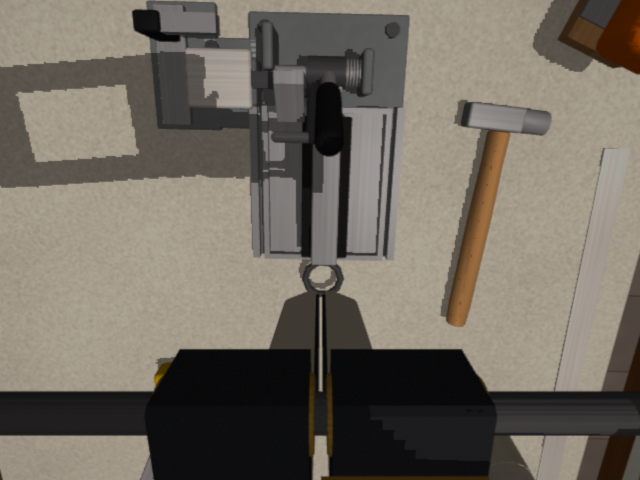

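send_rows:
  motion:
    - [0, 0.003, 0.01, -0.06, 0, 0, 0]
    - [0, 0, 0, -0.06, 0, 0, 0]
    - [0, 0, 0, -0.06, 0, 0, 0]
    - [0, 0, 0.02, 0, 0, 0, 0]
    - [0, 0, 0.015, 0, 0, 0, 0]

```text
t: 3.78
tool_pos: [0.559, 0.2205, 0.1418]
eef_rot: [-0.038, 1.567, 0.034]
ft_force: [-1.9, -16.6, 13.8]
width: 0.0005
```

send_rows:
  motion:
    - [0, 0, 0.015, 0, 0, 0, 0]
    - [0, 0, 0.015, 0, 0, 0, 0]
    - [0, 0, 0.015, 0, 0, 0, 0]
    - [0, 0, 0.015, 0, 0, 0, 0]
    - [0, 0, 0.015, 0, 0, 0, 0]

```text
t: 4.4
tool_pos: [0.5612, 0.287, 0.1467]
eef_rot: [-0.048, 1.562, 0.023]
ft_force: [-4.7, -41.4, 22.4]
width: 0.0008
```

send_rows:
  motion:
    - [0, 0, 0, 0, 0, 0, 0]
    - [0, 0, 0, 0, 0, 0, 0]

```text
t: 4.65
tool_pos: [0.5612, 0.291, 0.1466]
eef_rot: [-0.042, 1.561, 0.03]
ft_force: [-3.7, -22.0, 18.0]
width: 0.0007
```

Run:
```python
from h import *
st(); p=snapshot("scene"); save(p,"s2",(300,160,460,280),4); C=cloud(p)
comp(C,"lever",(.5,.65,.1,.42,.128,.25))
```

```text
t 4.7 tcp [0.5612 0.291  0.1466] yaw 2.6 F [ -3.7 -22.   18. ] w 0.0007
lever 569 [589. 289.] [119.6  76.5] 4.4 med [0.569  0.282  0.2104] lo [0.532 0.248 0.128] hi [0.647 0.331 0.25 ]
```

View pics/s2.png

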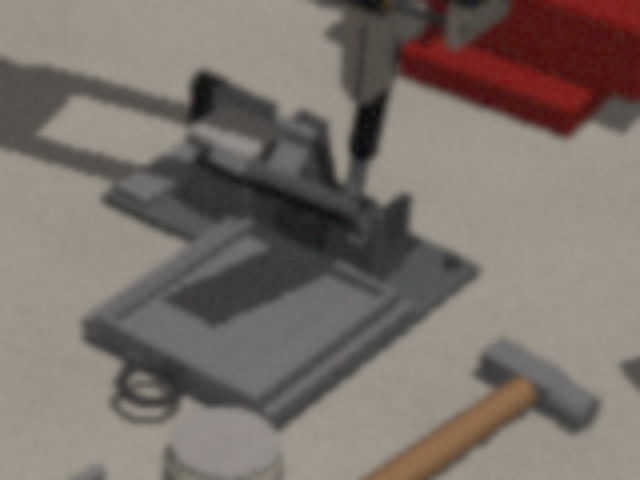

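send_rows:
  motion:
    - [0, 0, 0.01, 0, 0, 0, 0]
    - [0, 0, 0.01, 0, 0, 0, 0]
    - [0, 0, 0.01, 0, 0, 0, 0]
    - [0, 0, 0.005, 0, 0, 0, 0]
    - [0, 0, 0.0, 0, 0, 0, 0]

```text
t: 5.32
tool_pos: [0.5597, 0.3273, 0.1421]
eef_rot: [-0.04, 1.566, 0.031]
ft_force: [1.1, -13.9, -1.9]
width: 0.0003
```

send_rows:
  motion:
    - [0, 0, 0.005, 0, 0, 0, 0]
    - [0, 0, 0.005, 0, 0, 0, 0]
    - [0, 0, 0, 0, 0, 0, 0]

```text
t: 5.7
tool_pos: [0.5594, 0.3368, 0.1422]
eef_rot: [-0.041, 1.567, 0.03]
ft_force: [-1.0, -17.4, 0.3]
width: 0.0007
```

Run:
```python
from h import *
st(); p=snapshot("wrist"); save(p,"w3"); C=cloud(p)
for x in(.54,.56,.58):
    m=(abs(C[...,0]-x)<.004)&(C[...,2]>.07)&(C[...,1]<.30)&(C[...,1]>.1); q=C[m]; 
    if len(q)>20: f=np.polyfit(q[:,1],q[:,2],1); print(x,len(q),"jaw angle",np.arctan(-f[0]),q[:,1:].min(0),q[:,1:].max(0))
```

```text
t 5.7 tcp [0.5594 0.3368 0.1422] yaw 2.6 F [ -1.  -17.4   0.3] w 0.0007
0.56 466 jaw angle 1.063388064199563 [0.24721904 0.07053442] [0.2916362  0.14692013]
```

send_rows:
  motion:
    - [0, 0, 0.003, 0, 0, 0, 0]
    - [0, 0, 0, 0, 0, 0, 0]
    - [0, 0, -0.01, 0, 0, 0, 0]
    - [0, 0, -0.01, 0, 0, 0, 0]
    - [0, 0, -0.01, 0, 0, 0, 0]

```text
t: 6.38
tool_pos: [0.5594, 0.3144, 0.1424]
eef_rot: [-0.034, 1.565, 0.038]
ft_force: [-0.2, 0.2, 0.1]
width: 0.0008
```

Run:
```python
from h import *
st(); p=snapshot("wrist"); C=cloud(p)
for x in(.55,.56,.57):
    m=(abs(C[...,0]-x)<.004)&(C[...,2]>.07)&(C[...,1]<.30)&(C[...,1]>.1); q=C[m]; 
    if len(q)>20: f=np.polyfit(q[:,1],q[:,2],1); print(x,len(q),"jaw angle",np.arctan(-f[0]),q[:,1:].min(0),q[:,1:].max(0))
comp(C,"lever",(.5,.65,.3,.42,.128,.25))
```

```text
t 6.4 tcp [0.5594 0.3144 0.1424] yaw 2.6 F [-0.2  0.2  0.1] w 0.0008
0.55 78 jaw angle -1.0996842826368418 [0.29313114 0.07007071] [0.29822178 0.08980287]
0.56 565 jaw angle 0.9819400765989046 [0.2337203  0.07011352] [0.29815709 0.1547586 ]
lever 36809 [560.4 328.8] [120.1  46.9] 2.1 med [0.5579 0.3483 0.2426] lo [0.5   0.305 0.141] hi [0.62  0.353 0.25 ]
```

send_rows:
  motion:
    - [0, 0, 0, 0.05, 0, 0, 0]
    - [0, 0, 0, 0.05, 0, 0, 10]
    - [50, -0.025, 0.003, 0.03, 0, 0, 10]
    - [50, -0.03, 0.003, 0, 0, 0, 10]
    - [50, -0.03, 0.003, 0, 0, 0, 10]

```text
t: 7.05
tool_pos: [0.4724, 0.3226, 0.2701]
eef_rot: [-0.585, 1.488, 0.586]
ft_force: [-0.1, 0.9, 0.2]
width: 0.0261
```

send_rows:
  motion:
    - [50, -0.03, 0.003, 0, 0, 0, 10]
    - [50, -0.03, 0, 0, 0, 0, 10]
    - [50, -0.016, 0, 0, 0, 0, 10]
    - [50, 0, 0, 0, 0, 0, 10]
    - [50, 0, 0, 0, 0, 0, 9]

```text
t: 7.68
tool_pos: [0.3967, 0.3255, 0.2698]
eef_rot: [-1.234, 1.191, 1.233]
ft_force: [-0.0, -0.4, 0.6]
width: 0.0467
```

Run:
```python
from h import *
st(); p=snapshot("wrist"); C=cloud(p); s=snapshot("scene"); t=snapshot("top")
for n,c in(("w",C),("s",cloud(s)),("t",cloud(t))): print(n);comp(c,"trig",(.43,.49,.22,.36,.084,.096)); comp(c,"safety",(.36,.415,.26,.38,.07,.09))
D=cloud(s); comp(D,"jaw",(.53,.59,.1,.28,.08,.25))
save(s,"s4",(300,140,460,260),4)
```

```text
t 7.7 tcp [0.3967 0.3255 0.2698] yaw 91.9 F [-0.  -0.4  0.6] w 0.0467
w
trig 2911 [460.9 281.2] [57.8 50.1] 0.9 med [0.4546 0.2858 0.09  ] lo [0.432 0.256 0.084] hi [0.49  0.307 0.092]
safety 694 [400.1 326.6] [29.7 17.6] 1.9 med [0.3984 0.3266 0.0805] lo [0.385 0.317 0.07 ] hi [0.415 0.336 0.083]
s
trig 186 [461.4 276.3] [58.3 58.6] 86.4 med [0.4607 0.2718 0.0904] lo [0.432 0.246 0.084] hi [0.489 0.306 0.096]
safety 51 [397.3 320.3] [30.8 21.9] 18.2 med [0.3987 0.3181 0.08  ] lo [0.381 0.31  0.07 ] hi [0.412 0.334 0.087]
t
trig 404 [460.1 278.7] [48.7 57.5] 90.0 med [0.46   0.2781 0.0897] lo [0.431 0.254 0.084] hi [0.489 0.303 0.096]
safety none
jaw 469 [558.  226.3] [ 55.7 105.1] 1.7 med [0.5639 0.212  0.16  ] lo [0.531 0.174 0.082] hi [0.587 0.278 0.22 ]
```

send_rows:
  motion:
    - [50, 0.001, 0.001, -0.06, 0, 0, 0]
    - [50, 0, 0, -0.06, 0, 0, 0]
    - [50, 0, 0, -0.06, 0, 0, 0]
    - [50, 0, 0, -0.038, 0, 0, 0]
    - [50, 0, 0, 0, 0, 0, 0]

```text
t: 8.45
tool_pos: [0.3959, 0.3248, 0.0483]
eef_rot: [-1.226, 1.204, 1.23]
ft_force: [-0.1, 0.2, 0.9]
width: 0.0465
```

send_rows:
  motion:
    - [10, 0, 0, 0, 0, 0, 0]
    - [10, 0, 0, 0, 0, 0, 0]
    - [10, 0, 0, 0, 0, 0, 0]
    - [10, 0, 0, 0, 0, 0, 0]
  force: 15

```text
t: 8.95
tool_pos: [0.3989, 0.326, 0.052]
eef_rot: [-1.229, 1.194, 1.228]
ft_force: [-0.3, -0.8, 6.8]
width: 0.018
```

send_rows:
  motion:
    - [10, 0, -0.01, 0, 0, 0, 0]
    - [10, 0, -0.01, 0, 0, 0, 0]
    - [10, 0, -0.01, 0, 0, 0, 0]
    - [10, 0, -0.005, 0, 0, 0, 0]
    - [10, 0, 0, 0, 0, 0, 0]

```text
t: 9.57
tool_pos: [0.3995, 0.2936, 0.052]
eef_rot: [-1.224, 1.19, 1.227]
ft_force: [-0.5, 11.9, 2.8]
width: 0.0176
```

send_rows:
  motion:
    - [10, 0, -0.004, 0, 0, 0, 0]
    - [10, 0, 0, 0, 0, 0, 0]
    - [10, 0, 0, 0, 0, 0, 0]

```text
t: 9.95
tool_pos: [0.3995, 0.2933, 0.0521]
eef_rot: [-1.22, 1.185, 1.229]
ft_force: [-2.0, 26.3, -1.5]
width: 0.0181
```

send_rows:
  motion:
    - [40, 0, 0.003, 0, 0, 0, 0]
    - [40, 0, 0.003, 0, 0, 0, 0]
    - [40, 0, 0, 0, 0, 0, 0]
    - [40, 0, 0, 0.06, 0, 0, 0]
    - [40, 0, 0, 0.06, 0, 0, 0]

```text
t: 10.58
tool_pos: [0.3973, 0.2918, 0.1712]
eef_rot: [-1.228, 1.2, 1.23]
ft_force: [1.0, -0.1, -0.0]
width: 0.037
```

send_rows:
  motion:
    - [40, 0, 0, 0.06, 0, 0, -10]
    - [40, 0.02, -0.05, 0.04, 0, 0, -10]
    - [60, 0.03, -0.05, 0.0, 0, 0, -10]
    - [60, 0.03, -0.05, 0, 0, 0, -10]
    - [60, 0.03, -0.05, 0, 0, 0, -10]

```text
t: 11.2
tool_pos: [0.507, 0.094, 0.268]
eef_rot: [-0.562, 1.497, 0.562]
ft_force: [0.2, 0.3, 0.0]
width: 0.0554
```

send_rows:
  motion:
    - [60, 0.03, -0.05, 0, 0, 0, -10]
    - [60, 0.03, -0.05, 0.0, 0, 0, -10]
    - [60, 0.02, -0.05, 0.0, 0, 0, -10]
    - [60, 0, -0.05, 0, 0, 0, -10]
    - [60, 0, 0, 0, 0, 0, -6]

```text
t: 11.82
tool_pos: [0.5861, -0.1084, 0.2668]
eef_rot: [0.068, 1.572, -0.069]
ft_force: [-0.2, 1.8, -0.5]
width: 0.0561
```

Run:
```python
from h import *
st(); p=snapshot("wrist"); C=cloud(p); save(p,"w5"); s=snapshot("scene"); t=snapshot("top")
comp(C,"ring",(.5,.62,.02,.088,.012,.035)); comp(C,"hookhi",(.5,.68,-.3,.03,.026,.06));comp(C,"hook",(.5,.68,-.3,.03,.003,.06));comp(C,"grip",(.5,.68,-.3,.03,.0365,.06))
for c in(cloud(s),cloud(t)): comp(c,"ring",(.5,.62,.02,.088,.012,.035)); comp(c,"saf",(.36,.415,.26,.38,.07,.09));comp(c,"hookhi",(.5,.68,-.3,.03,.026,.06)); comp(c,"jaw",(.53,.59,.1,.28,.08,.25))
find(p,["ring_mid","hook_grip","hook_tip"])
```

```text
t 11.8 tcp [ 0.5861 -0.1084  0.2668] yaw -5.0 F [-0.2  1.8 -0.5] w 0.0561
ring 815 [561.6  56.9] [26.8 48.4] 84.6 med [0.5612 0.0542 0.0236] lo [0.538 0.044 0.019] hi [0.587 0.072 0.027]
hookhi 3078 [ 599.8 -102.9] [145.2  27.5] 85.0 med [ 0.5994 -0.1189  0.0393] lo [ 0.58  -0.176  0.027] hi [ 0.613 -0.03   0.043]
hook 5080 [ 599.4 -103.4] [146.3  56. ] 85.0 med [ 0.599  -0.1239  0.0349] lo [ 0.566 -0.179  0.003] hi [ 0.628 -0.03   0.043]
grip 2217 [ 596.9 -134.4] [81.9 27.4] 85.0 med [ 0.5968 -0.1323  0.0399] lo [ 0.58  -0.176  0.037] hi [ 0.613 -0.093  0.043]
ring 111 [560.3  63.4] [48.1 44.6] 0.2 med [0.5611 0.0608 0.0233] lo [0.536 0.041 0.013] hi [0.584 0.086 0.032]
saf 53 [398.3 291.6] [27.3 26.1] 25.1 med [0.3996 0.2881 0.0792] lo [0.386 0.277 0.071] hi [0.415 0.305 0.089]
hookhi 444 [ 597.4 -108.3] [148.5  35.2] 84.6 med [ 0.6016 -0.134   0.038 ] lo [ 0.577 -0.182  0.026] hi [ 0.614 -0.034  0.046]
jaw 469 [559.1 227.9] [ 53.7 103.2] 1.2 med [0.5642 0.211  0.1596] lo [0.532 0.176 0.082] hi [0.586 0.28  0.221]
ring 135 [559.7  64.9] [46.  43.5] 2.2 med [0.5593 0.0645 0.0225] lo [0.537 0.043 0.014] hi [0.583 0.087 0.033]
saf 89 [399.7 291.4] [28.6 19.2] 2.7 med [0.3985 0.2907 0.0798] lo [0.385 0.281 0.072] hi [0.414 0.301 0.088]
hookhi 61 [600.5 -53.4] [43.6 10. ] 84.9 med [ 0.5994 -0.0532  0.0322] lo [ 0.594 -0.075  0.026] hi [ 0.606 -0.032  0.04 ]
jaw 600 [556.7 229.5] [ 51.1 101.6] 1.2 med [0.552  0.2209 0.1616] lo [0.53  0.179 0.08 ] hi [0.582 0.28  0.221]
ring_mid [([0.559, 0.057, 0.025], 0.8)]
hook_grip [([0.597, -0.128, 0.033], 0.98), ([0.731, 0.034, 0.028], 0.62)]
hook_tip [([0.603, -0.124, 0.036], 0.9), ([0.561, 0.056, 0.023], 0.68)]
```

View pics/w5.png

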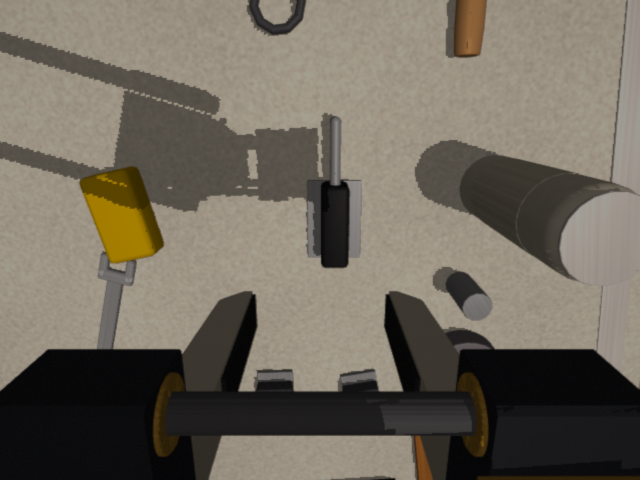

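send_rows:
  motion:
    - [60, 0.01, -0.025, -0.06, 0, 0, 0]
    - [60, 0, 0, -0.06, 0, 0, 0]
    - [60, 0, 0, -0.06, 0, 0, 0]
    - [60, 0, 0, -0.05, 0, 0, 0]
    - [60, 0, 0, -0.024, 0, 0, 0]

```text
t: 12.75
tool_pos: [0.5942, -0.126, 0.0138]
eef_rot: [0.06, 1.574, -0.058]
ft_force: [0.6, -0.8, 1.3]
width: 0.056
```

send_rows:
  motion:
    - [60, 0, 0, 0, 0, 0, 0]
    - [0, 0, 0, 0, 0, 0, 0]
    - [0, 0, 0, 0, 0, 0, 0]
    - [0, 0, 0, 0, 0, 0, 0]
    - [0, 0, 0, 0, 0, 0, 0]
  force: 40

```text
t: 13.38
tool_pos: [0.5972, -0.1279, 0.0182]
eef_rot: [0.061, 1.567, -0.062]
ft_force: [0.3, 0.8, 5.8]
width: 0.0278
```

send_rows:
  motion:
    - [0, 0, 0, 0.02, 0, 0, 0]
    - [0, 0, 0, 0.02, 0, 0, 0]
    - [0, 0, 0, 0, 0, 0, 0]

```text
t: 13.75
tool_pos: [0.5971, -0.1281, 0.0582]
eef_rot: [0.06, 1.567, -0.062]
ft_force: [-0.1, -0.2, -1.8]
width: 0.0279
```

Run:
```python
from h import *
st(); p=snapshot("wrist"); C=cloud(p); save(p,"w6")
comp(C,"ring",(.5,.62,.02,.088,.012,.035)); comp(C,"rod",(.56,.64,-.09,.05,.05,.09));
```

```text
t 13.8 tcp [ 0.5971 -0.1281  0.0582] yaw -4.5 F [-0.1 -0.2 -1.8] w 0.0279
ring none
rod 4593 [601.7 -60.6] [59.7 10. ] 85.4 med [ 0.6018 -0.0587  0.0743] lo [ 0.595 -0.09   0.07 ] hi [ 0.609 -0.031  0.077]
```

View pics/w6.png

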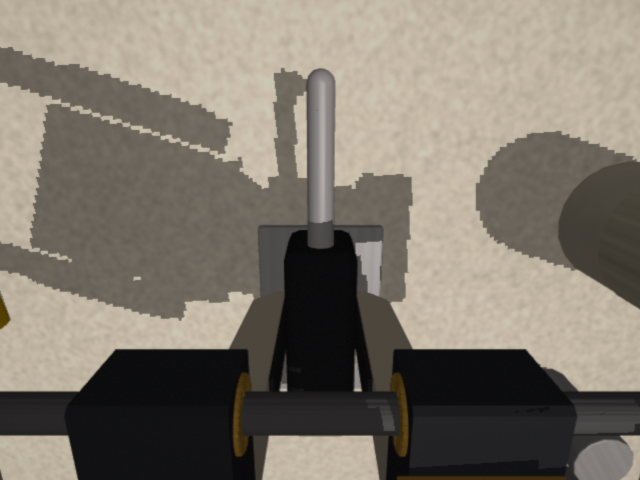

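send_rows:
  motion:
    - [0, -0.01, 0.03, 0, 0, 0, 2]
    - [0, -0.01, 0.03, 0, 0, 0, 2]
    - [0, -0.01, 0.03, 0, 0, 0, 2]
    - [0, -0.0035, 0.0144, 0, 0, 0, 0]
    - [0, 0, 0, 0, 0, 0, 0]

```text
t: 14.42
tool_pos: [0.5623, -0.0226, 0.0563]
eef_rot: [-0.022, 1.572, 0.022]
ft_force: [-0.2, -1.3, -1.3]
width: 0.0281
```

Run:
```python
from h import *
st(); p=snapshot("wrist"); C=cloud(p); save(p,"w7")
comp(C,"ring",(.5,.62,.02,.088,.012,.035)); comp(C,"rod",(.53,.64,.01,.15,.05,.09));
```

```text
t 14.4 tcp [ 0.5623 -0.0226  0.0563] yaw 1.6 F [-0.2 -1.3 -1.3] w 0.0281
ring 4402 [562.5  66.2] [43.6 49.7] 89.1 med [0.5665 0.0704 0.0235] lo [0.538 0.044 0.019] hi [0.587 0.088 0.028]
rod 5991 [560.9  42.4] [25.4 64.7] 0.1 med [0.56   0.0383 0.0725] lo [0.548 0.01  0.05 ] hi [0.574 0.075 0.079]
```

View pics/w7.png

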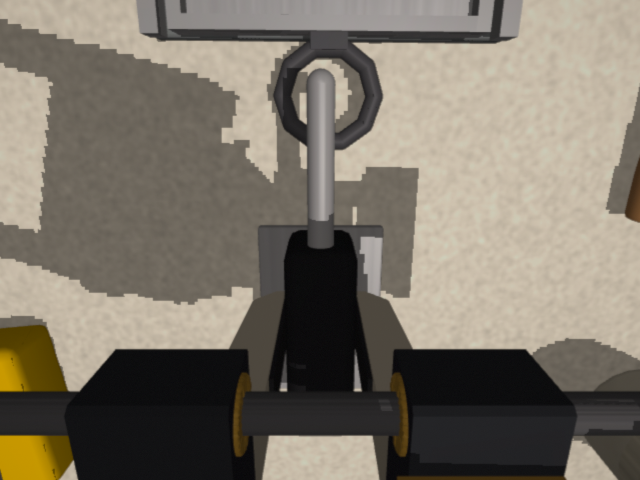

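send_rows:
  motion:
    - [0, 0.001, -0.001, -0.01, 0, 0, 0]
    - [0, 0, 0, -0.01, 0, 0, 0]
    - [0, 0, 0, -0.01, 0, 0, 0]
    - [0, 0, 0, 0, 0, 0, 0]

```text
t: 14.98
tool_pos: [0.5627, -0.0244, 0.0255]
eef_rot: [-0.02, 1.573, 0.021]
ft_force: [1.1, 0.0, -3.2]
width: 0.0276
```

send_rows:
  motion:
    - [0, 0, -0.02, 0, 0, 0, 0]
    - [0, 0.0005, -0.02, 0, 0, 0, 0]
    - [0, 0.0005, -0.02, 0, 0, 0, 0]
    - [0, 0.0005, -0.02, 0, 0, 0, 0]
    - [0, 0.0005, -0.02, 0, 0, 0, 0]

```text
t: 15.6
tool_pos: [0.5652, -0.1259, 0.0269]
eef_rot: [-0.021, 1.571, 0.021]
ft_force: [-1.8, 2.5, -3.0]
width: 0.0278
```

send_rows:
  motion:
    - [0, 0.0005, -0.015, 0, 0, 0, 0]
    - [0, 0, -0.008, 0, 0, 0, 0]
    - [0, 0, 0, 0, 0, 0, 0]

```text
t: 15.98
tool_pos: [0.566, -0.1465, 0.0266]
eef_rot: [-0.018, 1.571, 0.022]
ft_force: [-0.7, 4.2, -2.3]
width: 0.028
```

send_rows:
  motion:
    - [0, 0, -0.006, 0, 0, 0, 0]
    - [0, 0, 0, 0, 0, 0, 0]
    - [0, 0, 0, 0, 0, 0, 0]

```text
t: 16.35
tool_pos: [0.5651, -0.1472, 0.0257]
eef_rot: [-0.013, 1.573, 0.028]
ft_force: [1.6, 20.6, -2.3]
width: 0.0275
```

send_rows:
  motion:
    - [0, 0, 0.008, 0, 0, 0, 0]
    - [0, 0, 0.008, 0, 0, 0, 0]
    - [0, 0, 0, 0.012, 0, 0, 0]
    - [0, 0, 0, 0.015, 0, 0, 0]
    - [0, 0, 0, 0.013, 0, 0, 0]

```text
t: 16.98
tool_pos: [0.5668, -0.1381, 0.0688]
eef_rot: [-0.022, 1.569, 0.02]
ft_force: [1.5, 0.0, -2.9]
width: 0.0277
```

send_rows:
  motion:
    - [0, 0, -0.02, 0, 0, 0, 0]
    - [0, 0, -0.03, 0, 0, 0, 0]
    - [0, 0.015, -0.025, 0, 0, 0, 0]
    - [0, 0.015, 0, 0, 0, 0, 0]
    - [0, 0, 0, -0.03, 0, 0, 0]

```text
t: 17.6
tool_pos: [0.599, -0.2158, 0.0388]
eef_rot: [-0.023, 1.565, 0.017]
ft_force: [-0.7, 0.3, -2.6]
width: 0.0276
```

send_rows:
  motion:
    - [0, 0, 0, -0.008, 0, 0, 0]
    - [0, 0, 0, -0.005, 0, 0, 0]
    - [0, 0, 0, -0.003, 0, 0, 0]
    - [0, 0, 0, 0, 0, 0, 0]

```text
t: 18.1
tool_pos: [0.5964, -0.2124, 0.0214]
eef_rot: [-0.021, 1.57, 0.021]
ft_force: [0.3, -0.4, -2.1]
width: 0.0276
```

send_rows:
  motion:
    - [0, 0, 0, -0.002, 0, 0, 0]
    - [0, 0, 0, -0.001, 0, 0, 0]
    - [0, 0, 0, 0, 0, 0, 0]

```text
t: 18.48
tool_pos: [0.5964, -0.2123, 0.0183]
eef_rot: [-0.021, 1.57, 0.021]
ft_force: [-0.9, 0.9, -0.2]
width: 0.0275
```

Touching the bench. Release gently (not fully open), rise and look at hook, tray and pads.

send_rows:
  motion:
    - [60, 0, 0, 0, 0, 0, 0]
    - [60, 0, 0, 0, 0, 0, 0]
    - [60, 0, 0, 0, 0, 0, 0]
    - [60, 0, 0, 0.05, 0, 0, 0]
    - [60, 0, 0, 0.06, 0, 0, 0]

```text
t: 19.1
tool_pos: [0.5951, -0.2118, 0.1276]
eef_rot: [-0.02, 1.574, 0.022]
ft_force: [1.2, -0.4, -0.3]
width: 0.0557
```

send_rows:
  motion:
    - [85, -0.02, -0.03, 0.06, 0, 0, -10]
    - [85, -0.02, -0.03, 0.06, 0, 0, -10]
    - [85, -0.02, -0.03, 0.04, 0, 0, -10]
    - [85, -0.02, -0.03, 0, 0, 0, -10]
    - [85, 0, 0, 0, 0, 0, -10]

```text
t: 19.73
tool_pos: [0.5191, -0.3284, 0.2759]
eef_rot: [0.666, 1.464, -0.669]
ft_force: [1.1, 0.1, -0.7]
width: 0.079
```

Run:
```python
from h import *
st(); s=snapshot("scene"); t=snapshot("top"); save(s,"s8"); p=snapshot("wrist"); save(p,"w8")
for n,c in(("s",cloud(s)),("t",cloud(t)),("w",cloud(p))):
    print(n); comp(c,"hookhi",(.5,.68,-.3,-.08,.026,.06)); comp(c,"ring",(.5,.62,-.09,-.023,.012,.035)); comp(c,"tray",(.45,.68,-.03,.25,.013,.035)); comp(c,"A",(.45,.56,-.45,-.27,.018,.03)); comp(c,"B",(.56,.68,-.45,-.27,.018,.03)); comp(c,"jaw",(.53,.59,.1,.28,.08,.25))
```

```text
t 19.7 tcp [ 0.5191 -0.3284  0.2759] yaw -49.0 F [ 1.1  0.1 -0.7] w 0.0790
s
hookhi 477 [ 637.5 -162. ] [147.6  32.6] 88.5 med [ 0.6418 -0.1888  0.0377] lo [ 0.62  -0.236  0.026] hi [ 0.654 -0.088  0.046]
ring 127 [562.2 -46.3] [45.7 47.6] 74.4 med [ 0.5644 -0.0468  0.0227] lo [ 0.538 -0.07   0.014] hi [ 0.587 -0.024  0.029]
tray 2411 [558.4 109.6] [176.1 278.5] 1.8 med [0.5559 0.0855 0.02  ] lo [ 0.466 -0.03   0.013] hi [0.645 0.249 0.035]
A 349 [ 510.1 -354.7] [60.2 50. ] 85.7 med [ 0.5119 -0.3565  0.0248] lo [ 0.485 -0.385  0.018] hi [ 0.534 -0.323  0.03 ]
B 415 [ 613.4 -365.8] [45.7 62.3] 5.1 med [ 0.6148 -0.3674  0.0242] lo [ 0.589 -0.398  0.018] hi [ 0.639 -0.334  0.029]
jaw 475 [558.4 227.8] [ 53.5 103.3] 2.5 med [0.5648 0.2108 0.1607] lo [0.532 0.176 0.08 ] hi [0.587 0.28  0.221]
t
hookhi 416 [ 635.9 -158.5] [146.8  28.8] 85.4 med [ 0.6353 -0.1794  0.0375] lo [ 0.618 -0.231  0.026] hi [ 0.651 -0.085  0.048]
ring 130 [561.1 -44.4] [47.1 40.7] 0.6 med [ 0.5602 -0.0457  0.0222] lo [ 0.538 -0.065  0.012] hi [ 0.585 -0.024  0.032]
tray 3389 [559.9 110.4] [163.5 280.1] 0.7 med [0.5598 0.0789 0.0188] lo [ 0.476 -0.03   0.013] hi [0.641 0.25  0.034]
A 4 [ 492.  -328.6] [3.4 5.6] 1.3 med [ 0.4907 -0.3301  0.0236] lo [ 0.49  -0.331  0.02 ] hi [ 0.494 -0.326  0.027]
B 231 [ 610.3 -364.5] [42.  57.2] 7.9 med [ 0.6138 -0.3579  0.0238] lo [ 0.587 -0.39   0.018] hi [ 0.632 -0.335  0.03 ]
jaw 604 [556.3 229.5] [ 50.7 101.2] 1.2 med [0.5517 0.2214 0.1615] lo [0.53  0.179 0.08 ] hi [0.582 0.28  0.22 ]
w
hookhi 1546 [ 636.5 -205.9] [50.9 28.2] 86.7 med [ 0.6325 -0.2135  0.0397] lo [ 0.622 -0.232  0.026] hi [ 0.65  -0.18   0.043]
ring none
tray none
A 2273 [ 510.1 -352.8] [58.4 42.4] 86.6 med [ 0.511  -0.3517  0.0241] lo [ 0.488 -0.382  0.018] hi [ 0.532 -0.323  0.027]
B 2614 [ 613.4 -363.6] [42.2 58.7] 5.5 med [ 0.6136 -0.3623  0.0241] lo [ 0.59  -0.394  0.018] hi [ 0.637 -0.333  0.027]
jaw none
```

View pics/s8.png

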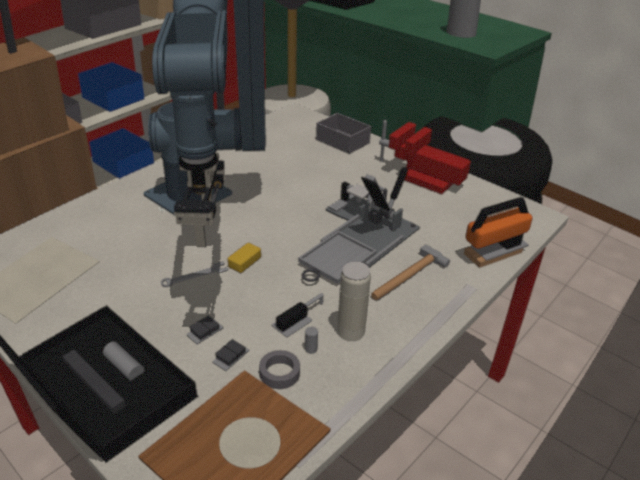

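send_rows:
  motion:
    - [85, -0.009, -0.025, -0.04, 0, 0, -10]
    - [85, 0, 0, -0.04, 0, 0, -10]
    - [85, 0, 0, -0.04, 0, 0, -10]
    - [85, 0, 0, -0.03, 0, 0, -10]
    - [85, 0, 0, 0, 0, 0, -4.5]

```text
t: 20.5
tool_pos: [0.5102, -0.3486, 0.1215]
eef_rot: [1.247, 1.192, -1.247]
ft_force: [0.0, 0.3, 0.9]
width: 0.079
```

send_rows:
  motion:
    - [85, 0, 0, -0.05, 0, 0, 0]
    - [85, 0, 0, -0.03, 0, 0, 0]
    - [85, 0, 0, 0, 0, 0, 0]

```text
t: 20.88
tool_pos: [0.5102, -0.3487, 0.0423]
eef_rot: [1.245, 1.193, -1.246]
ft_force: [-0.2, 0.6, -0.9]
width: 0.0792
```

Run:
```python
from h import *
st(); p=snapshot("wrist"); c=cloud(p); comp(c,"A",(.45,.56,-.45,-.27,.018,.03))
```

```text
t 20.9 tcp [ 0.5102 -0.3487  0.0423] yaw -92.7 F [-0.2  0.6 -0.9] w 0.0792
A 10028 [ 510.4 -352.9] [58.4 42.8] 87.5 med [ 0.5126 -0.3528  0.0242] lo [ 0.488 -0.383  0.018] hi [ 0.533 -0.323  0.027]
```

send_rows:
  motion:
    - [85, 0, -0.004, 0, 0, 0, 0]
    - [85, 0, 0, -0.02, 0, 0, 0]
    - [85, 0, 0, -0.012, 0, 0, 0]
    - [85, 0, 0, 0, 0, 0, 0]

```text
t: 21.42
tool_pos: [0.5113, -0.3548, 0.0129]
eef_rot: [1.247, 1.185, -1.247]
ft_force: [-0.0, 0.3, -0.4]
width: 0.0792
```

send_rows:
  motion:
    - [20, 0, 0, 0, 0, 0, 0]
    - [20, 0, 0, 0, 0, 0, 0]
    - [20, 0, 0, 0, 0, 0, 0]
    - [20, 0, 0, 0, 0, 0, 0]
  force: 40

```text
t: 21.92
tool_pos: [0.5118, -0.3549, 0.0137]
eef_rot: [1.247, 1.184, -1.247]
ft_force: [-0.0, 1.6, 5.1]
width: 0.0574
```

send_rows:
  motion:
    - [20, 0, 0, 0.05, 0, 0, 0]
    - [20, 0, 0, 0.05, 0, 0, 0]
    - [20, 0, 0, 0.04, 0, 0, 0]
    - [20, 0, 0, 0, 0, 0, 0]

```text
t: 22.42
tool_pos: [0.5131, -0.3565, 0.1566]
eef_rot: [1.246, 1.177, -1.246]
ft_force: [1.1, 0.7, -2.3]
width: 0.0577
```

send_rows:
  motion:
    - [20, 0.005, 0.042, 0, 0, 0, 10.5]
    - [20, 0.005, 0.042, 0, 0, 0, 10.5]
    - [20, 0.005, 0.042, 0, 0, 0, 10.5]
    - [20, 0.005, 0.042, 0, 0, 0, 10.5]
    - [20, 0.005, 0.042, 0, 0, 0, 10.5]

```text
t: 23.05
tool_pos: [0.5352, -0.143, 0.1506]
eef_rot: [0.549, 1.504, -0.548]
ft_force: [0.5, 0.3, -2.3]
width: 0.0576
```

send_rows:
  motion:
    - [20, 0.006, 0.042, 0, 0, 0, 10.5]
    - [20, 0.006, 0.042, 0, 0, 0, 10.5]
    - [20, 0.006, 0.042, 0, 0, 0, 10.5]
    - [20, 0.006, 0.034, 0, 0, 0, 10]
    - [20, 0, 0, 0, 0, 0, 0]

```text
t: 23.68
tool_pos: [0.5592, 0.0176, 0.1507]
eef_rot: [-0.017, 1.574, 0.018]
ft_force: [-0.4, 0.2, -2.5]
width: 0.0576
```

Run:
```python
from h import *
st(); p=snapshot("wrist"); c=cloud(p); save(p,"w9"); s=snapshot("scene"); d=cloud(s); t=cloud(snapshot("top"))
comp(c,"ring",(.5,.62,-.09,-.023,.012,.035))
for c in(c,d,t):
  comp(c,"wallE",(.60,.655,-.05,.15,.0235,.032)); comp(c,"wallW",(.46,.52,-.05,.15,.0235,.032)); comp(c,"floor",(.48,.64,-.03,.10,.014,.0215))
comp(d,"pad",(.5,.62,-.06,.1,.13,.17)); print("tape end");
```

```text
t 23.7 tcp [0.5592 0.0176 0.1507] yaw 1.3 F [-0.4  0.2 -2.5] w 0.0576
ring none
wallE 2690 [617.8  67.6] [ 29.2 165.6] 2.2 med [0.6268 0.0861 0.0271] lo [ 0.6   -0.015  0.024] hi [0.632 0.15  0.03 ]
wallW 2600 [507.7  73.8] [ 26.9 152.7] 0.9 med [0.4982 0.0928 0.0272] lo [ 0.493 -0.003  0.024] hi [0.52 0.15 0.03]
floor 25115 [563.   48.1] [125.  104.9] 0.7 med [0.5625 0.0521 0.0182] lo [ 0.5   -0.005  0.015] hi [0.626 0.1   0.021]
wallE 70 [624.2 116.5] [23.9 73.8] 20.0 med [0.6254 0.1244 0.0278] lo [0.602 0.078 0.024] hi [0.631 0.149 0.032]
wallW 118 [495.7  44.7] [ 26.1 134.6] 9.3 med [0.4979 0.0386 0.0272] lo [ 0.486 -0.022  0.024] hi [0.519 0.113 0.032]
floor 818 [555.1  48.3] [122.9 106.2] 1.5 med [0.5515 0.0463 0.0186] lo [ 0.493 -0.006  0.014] hi [0.618 0.1   0.021]
wallE none
wallW 34 [494.9  92.6] [ 5.9 48.2] 1.2 med [0.4948 0.0896 0.0265] lo [0.492 0.068 0.024] hi [0.498 0.117 0.03 ]
floor 333 [552.3  81.2] [107.4  38.1] 1.2 med [0.5422 0.0862 0.0178] lo [0.498 0.061 0.014] hi [0.606 0.1   0.021]
pad 479 [558.5  12.3] [86.6 51.2] 3.5 med [0.5629 0.0039 0.1596] lo [ 0.515 -0.013  0.135] hi [0.602 0.04  0.17 ]
tape end
```

View pics/w9.png

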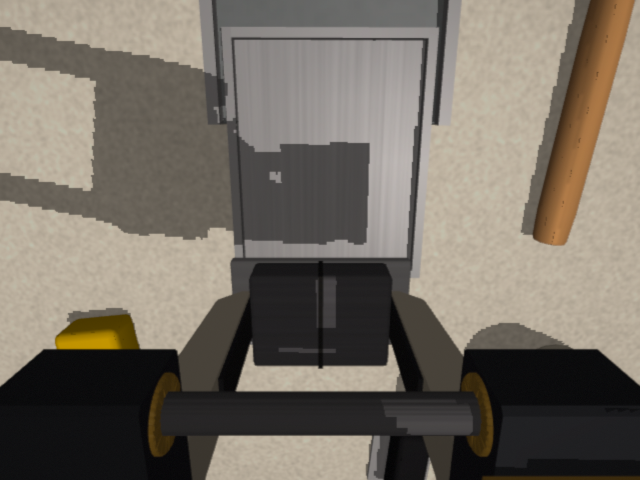

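send_rows:
  motion:
    - [20, 0.003, 0, -0.05, 0, 0, 0]
    - [20, 0, 0, -0.04, 0, 0, 0]
    - [20, 0, 0, -0.015, 0, 0, 0]
    - [20, 0, 0, -0.008, 0, 0, 0]
    - [20, 0, 0, 0, 0, 0, 0]

```text
t: 24.45
tool_pos: [0.564, 0.0147, 0.0406]
eef_rot: [-0.014, 1.57, 0.013]
ft_force: [-0.0, 0.4, -1.3]
width: 0.0577
```

send_rows:
  motion:
    - [20, -0.001, 0.001, -0.005, 0, 0, 0]
    - [20, 0, 0, -0.003, 0, 0, 0]
    - [20, 0, 0, 0, 0, 0, 0]

```text
t: 24.82
tool_pos: [0.5625, 0.0163, 0.0322]
eef_rot: [-0.014, 1.571, 0.014]
ft_force: [0.2, 0.3, -2.3]
width: 0.0578
```

send_rows:
  motion:
    - [20, 0, 0, -0.001, 0, 0, 0]
    - [75, 0, 0, 0, 0, 0, 0]
    - [75, 0, 0, 0, 0, 0, 0]
    - [75, 0, 0, 0, 0, 0, 0]
    - [75, 0, 0, 0.04, 0, 0, 0]

```text
t: 25.45
tool_pos: [0.5599, 0.0165, 0.0686]
eef_rot: [-0.013, 1.578, 0.015]
ft_force: [0.3, 0.1, -1.0]
width: 0.0696
```

send_rows:
  motion:
    - [75, 0, 0, 0.06, 0, 0, 0]
    - [85, 0, -0.04, 0.05, 0, 0, -10]
    - [85, 0.004, -0.06, 0.04, 0, 0, -10]
    - [85, 0.006, -0.06, 0, 0, 0, -10]
    - [85, 0.01, -0.06, 0, 0, 0, -10]

```text
t: 26.08
tool_pos: [0.5821, -0.1965, 0.2156]
eef_rot: [0.536, 1.501, -0.536]
ft_force: [0.6, 0.4, 0.4]
width: 0.079
```

send_rows:
  motion:
    - [85, 0.01, -0.05, 0, 0, 0, -10]
    - [85, 0.01, -0.05, 0, 0, 0, -10]
    - [85, 0.01, -0.05, 0, 0, 0, -10]
    - [85, 0, 0, 0, 0, 0, -10]
    - [85, 0, 0, 0, 0, 0, -6]

```text
t: 26.7
tool_pos: [0.6116, -0.3459, 0.2135]
eef_rot: [1.149, 1.248, -1.149]
ft_force: [0.2, 0.5, 0.0]
width: 0.0788
```

Run:
```python
from h import *
st(); p=snapshot("wrist"); c=cloud(p); d=cloud(snapshot("scene")); t=cloud(snapshot("top"))
comp(c,"B",(.55,.68,-.45,-.27,.018,.03))
for c in(d,t): comp(c,"A",(.5,.63,-.04,.08,.036,.05)); comp(c,"ears",(.5,.63,-.04,.08,.0225,.05)); comp(c,"hook",(.56,.69,-.3,-.08,.026,.06))
```

```text
t 26.7 tcp [ 0.6116 -0.3459  0.2135] yaw -85.3 F [0.2 0.5 0. ] w 0.0788
B 3184 [ 613.6 -363.6] [42.4 58. ] 5.3 med [ 0.6145 -0.3634  0.0242] lo [ 0.59  -0.394  0.018] hi [ 0.637 -0.333  0.027]
A 260 [561.1  14. ] [49.4 64.6] 88.5 med [0.5621 0.0099 0.0422] lo [ 0.529 -0.011  0.036] hi [0.593 0.039 0.049]
ears 591 [563.6   1.9] [125.9  84.4] 11.7 med [ 0.5677 -0.0037  0.0324] lo [ 0.503 -0.04   0.023] hi [0.63  0.049 0.049]
hook 479 [ 639.8 -160.7] [151.2  32.9] 85.6 med [ 0.6416 -0.1877  0.038 ] lo [ 0.618 -0.237  0.026] hi [ 0.654 -0.085  0.046]
A 312 [557.9  14.4] [57.1 40.2] 1.0 med [0.559  0.0157 0.0413] lo [ 0.529 -0.006  0.036] hi [0.586 0.035 0.049]
ears 402 [558.6  14.7] [76.7 40.8] 1.1 med [0.5568 0.0156 0.0403] lo [ 0.52  -0.006  0.023] hi [0.597 0.036 0.049]
hook 413 [ 635.2 -158.2] [146.   29.1] 87.5 med [ 0.6352 -0.1794  0.0377] lo [ 0.618 -0.231  0.026] hi [ 0.65  -0.085  0.049]
```

send_rows:
  motion:
    - [85, 0.002, -0.0175, -0.06, 0, 0, 0.5]
    - [85, 0, 0, -0.06, 0, 0, 0]
    - [85, 0, 0, -0.04, 0, 0, 0]
    - [85, 0, 0, 0, 0, 0, 0]

```text
t: 27.35
tool_pos: [0.6115, -0.3602, 0.0503]
eef_rot: [1.137, 1.263, -1.138]
ft_force: [-1.1, -0.3, -0.7]
width: 0.0792
```

Run:
```python
from h import *
st(); p=snapshot("wrist"); c=cloud(p); comp(c,"B",(.55,.68,-.45,-.27,.018,.03))
```

```text
t 27.4 tcp [ 0.6115 -0.3602  0.0503] yaw -84.3 F [-1.1 -0.3 -0.7] w 0.0792
B 9411 [ 613.6 -363.6] [43.3 58.2] 5.7 med [ 0.6158 -0.3634  0.0242] lo [ 0.591 -0.394  0.018] hi [ 0.637 -0.333  0.027]
```

send_rows:
  motion:
    - [85, 0.002, -0.003, -0.02, 0, 0, 0]
    - [85, 0, 0, -0.017, 0, 0, 0]
    - [85, 0, 0, 0, 0, 0, 0]

```text
t: 27.78
tool_pos: [0.6149, -0.3646, 0.0158]
eef_rot: [1.138, 1.257, -1.138]
ft_force: [-0.3, 0.3, -0.3]
width: 0.0786
```

send_rows:
  motion:
    - [20, 0, 0, 0, 0, 0, 0]
    - [20, 0, 0, 0, 0, 0, 0]
    - [20, 0, 0, 0, 0, 0, 0]
    - [20, 0, 0, 0, 0, 0, 0]
  force: 40

```text
t: 28.28
tool_pos: [0.6163, -0.3653, 0.0182]
eef_rot: [1.138, 1.253, -1.137]
ft_force: [-0.2, 2.2, 2.7]
width: 0.0571
```

send_rows:
  motion:
    - [20, 0, 0, 0.05, 0, 0, 0]
    - [20, 0, 0, 0.05, 0, 0, 0]
    - [20, 0, 0, 0.04, 0, 0, 0]
    - [20, 0, 0, 0, 0, 0, 0]

```text
t: 28.78
tool_pos: [0.6176, -0.3668, 0.1616]
eef_rot: [1.136, 1.245, -1.136]
ft_force: [0.0, -0.0, -2.3]
width: 0.0573
```

send_rows:
  motion:
    - [20, -0.006, 0.048, 0, 0, 0, 9.5]
    - [20, -0.006, 0.048, 0, 0, 0, 9.5]
    - [20, -0.006, 0.048, 0, 0, 0, 9.5]
    - [20, -0.006, 0.048, 0, 0, 0, 9.5]
    - [20, -0.006, 0.048, 0, 0, 0, 9.5]

```text
t: 29.4
tool_pos: [0.5841, -0.1233, 0.1546]
eef_rot: [0.502, 1.516, -0.501]
ft_force: [0.8, 0.4, -2.0]
width: 0.0575
```

send_rows:
  motion:
    - [20, -0.007, 0.048, 0, 0, 0, 9.5]
    - [20, -0.006, 0.048, 0, 0, 0, 9.5]
    - [20, -0.006, 0.048, 0, 0, 0, 9.5]
    - [20, -0.006, 0.048, 0, 0, 0, 9.5]
    - [20, 0, 0, 0, 0, 0, 0]

```text
t: 30.02
tool_pos: [0.5585, 0.0701, 0.155]
eef_rot: [-0.017, 1.575, 0.019]
ft_force: [0.3, -0.4, -2.0]
width: 0.0574
```

Run:
```python
from h import *
st(); s=snapshot("scene"); d=cloud(s); save(s,"s10",(300,140,460,260),4)
comp(d,"pad",(.5,.62,-.02,.14,.12,.17)); comp(d,"A",(.5,.63,-.04,.08,.036,.05)); comp(d,"jaw",(.53,.59,.1,.28,.08,.25))
```

```text
t 30.0 tcp [0.5585 0.0701 0.155 ] yaw 1.3 F [ 0.3 -0.4 -2. ] w 0.0574
pad 470 [557.6  64.8] [50.4 84.8] 89.3 med [0.5615 0.0575 0.1584] lo [0.515 0.04  0.133] hi [0.6  0.09 0.17]
A 259 [558.9  14.1] [63.2 49. ] 3.4 med [0.5621 0.0104 0.0424] lo [ 0.527 -0.011  0.036] hi [0.59  0.039 0.049]
jaw 236 [558.  235.6] [55.1 88.3] 0.2 med [0.5699 0.2352 0.1218] lo [0.53  0.192 0.081] hi [0.586 0.28  0.189]
```

View pics/s10.png

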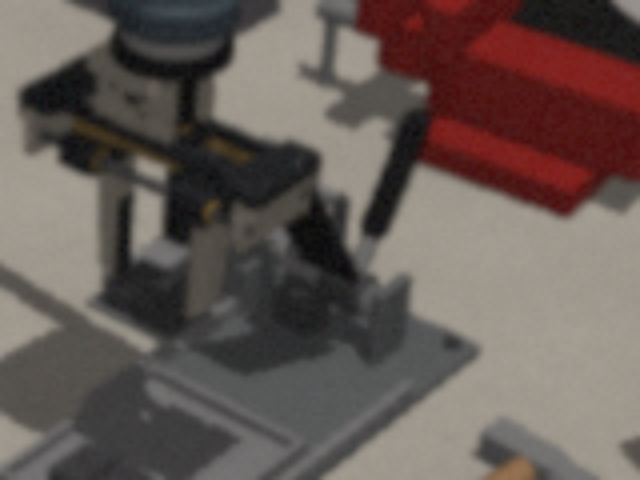

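send_rows:
  motion:
    - [20, 0.003, 0, -0.04, 0, 0, 0]
    - [20, 0, 0, -0.035, 0, 0, 0]
    - [20, 0, 0, -0.025, 0, 0, 0]
    - [20, 0, 0, -0.01, 0, 0, 0]
    - [20, 0, 0, 0, 0, 0, 0]

```text
t: 30.7
tool_pos: [0.5634, 0.0658, 0.0465]
eef_rot: [-0.013, 1.573, 0.013]
ft_force: [0.4, 0.1, -2.4]
width: 0.0573
```

send_rows:
  motion:
    - [20, -0.001, 0.001, -0.005, 0, 0, 0]
    - [20, 0, 0, -0.004, 0, 0, 0]
    - [20, 0, 0, 0, 0, 0, 0]

```text
t: 31.08
tool_pos: [0.5629, 0.0678, 0.0387]
eef_rot: [-0.014, 1.57, 0.014]
ft_force: [-0.1, -0.3, -2.1]
width: 0.0576
```

send_rows:
  motion:
    - [20, 0, 0, -0.002, 0, 0, 0]
    - [20, 0, 0, -0.001, 0, 0, 0]
    - [20, 0, 0, 0, 0, 0, 0]

```text
t: 31.45
tool_pos: [0.5632, 0.0677, 0.0362]
eef_rot: [-0.014, 1.57, 0.014]
ft_force: [-1.9, 0.2, 3.9]
width: 0.0574
```

send_rows:
  motion:
    - [75, 0, 0, 0, 0, 0, 0]
    - [75, 0, 0, 0, 0, 0, 0]
    - [75, 0, 0, 0, 0, 0, 0]
    - [75, 0, 0, 0.04, 0, 0, 0]
    - [75, 0, 0, 0.06, 0, 0, 0]

```text
t: 32.08
tool_pos: [0.5613, 0.0677, 0.1345]
eef_rot: [-0.014, 1.576, 0.014]
ft_force: [0.9, -0.6, 0.2]
width: 0.0696
```

send_rows:
  motion:
    - [0, 0, -0.05, 0.04, 0, 0, 0]
    - [0, 0, -0.06, 0.0, 0, 0, 0]
    - [0, 0, -0.06, 0, 0, 0, 0]
    - [0, 0, 0, 0, 0, 0, 0]
    - [0, 0, 0, 0, 0, 0, 0]

```text
t: 32.7
tool_pos: [0.5626, -0.1009, 0.1742]
eef_rot: [-0.013, 1.571, 0.014]
ft_force: [-0.8, -0.1, 0.3]
width: 0.0243
```

Run:
```python
from h import *
st(); p=snapshot("wrist"); c=cloud(p); save(p,"w11"); t=cloud(snapshot("top"))
for c in (c,t): comp(c,"A",(.5,.63,-.04,.039,.036,.05));comp(c,"B",(.5,.63,.039,.12,.036,.05)); comp(c,"ring",(.5,.62,-.09,-.023,.012,.032)); comp(c,"wallE",(.615,.64,-.05,.16,.0235,.032))
comp(t,"jaw",(.53,.59,.1,.28,.08,.25));comp(t,"hook",(.56,.69,-.3,-.05,.026,.06))
```

```text
t 32.7 tcp [ 0.5626 -0.1009  0.1742] yaw 1.0 F [-0.8 -0.1  0.3] w 0.0243
A 6047 [562.2  16. ] [58.  42.2] 1.4 med [0.5621 0.0165 0.0422] lo [ 0.533 -0.005  0.036] hi [0.591 0.037 0.045]
B 943 [563.1  47.8] [57.3  5.2] 0.8 med [0.563  0.0475 0.0419] lo [0.534 0.045 0.036] hi [0.592 0.051 0.045]
ring 1674 [564.4 -44.2] [42.4 49. ] 89.5 med [ 0.5641 -0.044   0.0236] lo [ 0.54  -0.065  0.019] hi [ 0.589 -0.023  0.027]
wallE 1208 [623.2  20.4] [17.1 69.7] 0.9 med [0.6278 0.0177 0.0272] lo [ 0.615 -0.015  0.024] hi [0.632 0.055 0.029]
A 128 [558.9  21.4] [26.5 54.6] 90.0 med [0.5673 0.0263 0.0414] lo [0.532 0.008 0.036] hi [0.586 0.035 0.048]
B 325 [559.7  65.1] [57.6 40.6] 1.5 med [0.5603 0.0661 0.0413] lo [0.531 0.044 0.036] hi [0.589 0.086 0.049]
ring 118 [561.  -44.4] [46.7 40.6] 0.5 med [ 0.5567 -0.0484  0.0224] lo [ 0.538 -0.065  0.016] hi [ 0.584 -0.024  0.03 ]
wallE 36 [624.1  20.2] [ 6.1 54.3] 0.8 med [0.6247 0.0202 0.0265] lo [ 0.621 -0.007  0.024] hi [0.627 0.047 0.032]
jaw 601 [556.6 229.5] [ 52.2 100.7] 0.5 med [0.552  0.2212 0.1627] lo [0.53  0.179 0.08 ] hi [0.583 0.28  0.221]
hook 16 [ 626.6 -229.4] [ 5.2 22.9] 66.5 med [ 0.6236 -0.2276  0.0375] lo [ 0.617 -0.232  0.027] hi [ 0.638 -0.224  0.046]
```

View pics/w11.png

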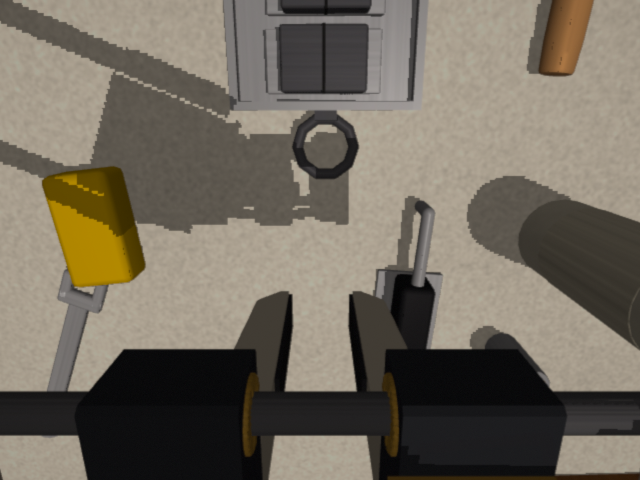

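send_rows:
  motion:
    - [0, 0, 0, -0.055, 0, 0, 0]
    - [0, 0, 0, -0.055, 0, 0, 0]
    - [0, 0, 0, -0.05, 0, 0, 0]
    - [0, 0, 0, 0, 0, 0, 0]
    - [0, 0, 0.01, 0, 0, 0, 0]

```text
t: 33.42
tool_pos: [0.5643, -0.0907, 0.0161]
eef_rot: [-0.015, 1.569, 0.014]
ft_force: [0.7, 0.5, 0.7]
width: 0.0008
```

send_rows:
  motion:
    - [0, 0, 0.015, 0, 0, 0, 0]
    - [0, 0, 0.015, 0, 0, 0, 0]
    - [0, -0.0005, 0.015, 0, 0, 0, 0]
    - [0, -0.0005, 0.015, 0, 0, 0, 0]
    - [0, -0.0005, 0.015, 0, 0, 0, 0]

```text
t: 34.05
tool_pos: [0.5617, -0.0151, 0.0148]
eef_rot: [-0.014, 1.57, 0.014]
ft_force: [1.7, -2.9, 1.6]
width: 0.0004
```

send_rows:
  motion:
    - [0, -0.0005, 0.015, 0, 0, 0, 0]
    - [0, -0.0005, 0.015, 0, 0, 0, 0]
    - [0, 0, 0.01, 0, 0, 0, 0]
    - [0, 0, 0, 0, 0, 0, 0]

```text
t: 34.55
tool_pos: [0.5593, 0.0252, 0.014]
eef_rot: [-0.014, 1.573, 0.016]
ft_force: [-0.4, 0.0, -0.6]
width: 0.0005
```

send_rows:
  motion:
    - [0, 0, 0.006, 0, 0, 0, 0]
    - [0, 0, 0.006, 0, 0, 0, 0]
    - [0, 0, 0.003, 0, 0, 0, 0]
    - [0, 0, 0, 0, 0, 0, 0]

```text
t: 35.05
tool_pos: [0.5596, 0.0344, 0.0141]
eef_rot: [-0.02, 1.573, 0.01]
ft_force: [-3.3, -19.3, -0.9]
width: 0.0008
```

send_rows:
  motion:
    - [0, 0, -0.02, 0, 0, 0, 0]
    - [0, 0, -0.02, 0.02, 0, 0, 0]
    - [0, 0, -0.01, 0.06, 0, 0, 0]
    - [0, 0, 0, 0.06, 0, 0, 10]
    - [0, 0, 0, 0.06, 0, 0, 10]

```text
t: 35.67
tool_pos: [0.5602, -0.0112, 0.2165]
eef_rot: [-0.291, 1.551, 0.293]
ft_force: [0.8, 0.5, -1.2]
width: 0.0003
```

send_rows:
  motion:
    - [40, -0.03, 0.04, 0.06, 0, 0, 10]
    - [40, -0.03, 0.045, 0, 0, 0, 10]
    - [40, -0.03, 0.045, 0, 0, 0, 10]
    - [40, -0.03, 0.045, 0, 0, 0, 10]
    - [40, -0.03, 0.045, 0, 0, 0, 10]

```text
t: 36.3
tool_pos: [0.4153, 0.2023, 0.2627]
eef_rot: [-0.965, 1.345, 0.966]
ft_force: [-0.4, 0.4, -0.2]
width: 0.037
```

send_rows:
  motion:
    - [40, -0.01, 0.045, 0, 0, 0, 10]
    - [40, 0, 0.045, 0, 0, 0, 10]
    - [40, 0, 0, 0, 0, 0, 0]
    - [40, 0, 0, 0, 0, 0, 0]

```text
t: 36.8
tool_pos: [0.4062, 0.2905, 0.2623]
eef_rot: [-1.222, 1.202, 1.222]
ft_force: [0.3, -0.3, 0.4]
width: 0.0374
```

Run:
```python
from h import *
st(); p=snapshot("wrist"); d=cloud(p); s=snapshot("scene"); c=cloud(s); t=cloud(snapshot("top")); save(s,"s12",(270,140,470,290),4)
comp(d,"safety",(.36,.415,.26,.38,.07,.09))
for c in (c,t): comp(c,"ring",(.5,.62,.02,.088,.012,.032)); comp(c,"jaw",(.53,.59,.1,.28,.08,.25)); comp(c,"pads",(.5,.63,.05,.25,.036,.05)); comp(c,"hook",(.56,.69,-.3,-.05,.026,.06))
```

```text
t 36.8 tcp [0.4062 0.2905 0.2623] yaw 91.0 F [ 0.3 -0.3  0.4] w 0.0374
safety 707 [400.5 295.4] [29.  17.1] 1.0 med [0.3989 0.2953 0.0806] lo [0.386 0.287 0.07 ] hi [0.415 0.304 0.083]
ring 119 [562.   64.8] [46.5 49.2] 16.1 med [0.5627 0.063  0.0237] lo [0.537 0.039 0.014] hi [0.587 0.088 0.03 ]
jaw 474 [558.5 227.3] [104.4  55.2] 89.4 med [0.5638 0.2112 0.1601] lo [0.531 0.175 0.081] hi [0.586 0.28  0.219]
pads 460 [559.9 147.3] [101.9  62.9] 88.7 med [0.5607 0.1472 0.0424] lo [0.528 0.096 0.036] hi [0.591 0.198 0.048]
hook 478 [ 638.7 -162.2] [149.6  31. ] 88.0 med [ 0.6413 -0.1875  0.0381] lo [ 0.621 -0.237  0.026] hi [ 0.654 -0.087  0.047]
ring 130 [559.6  65. ] [47.8 43.6] 1.9 med [0.5607 0.0641 0.0227] lo [0.536 0.043 0.014] hi [0.584 0.087 0.031]
jaw 602 [556.7 229.6] [ 50.7 102.2] 2.4 med [0.5517 0.2214 0.1627] lo [0.53  0.179 0.081] hi [0.583 0.28  0.22 ]
pads 325 [558.2 172.4] [58.  41.5] 1.1 med [0.5591 0.1716 0.0411] lo [0.529 0.151 0.036] hi [0.587 0.193 0.05 ]
hook 413 [ 635.8 -158.5] [146.8  29.5] 86.9 med [ 0.6353 -0.1792  0.0378] lo [ 0.618 -0.232  0.026] hi [ 0.65  -0.085  0.049]
```

View pics/s12.png

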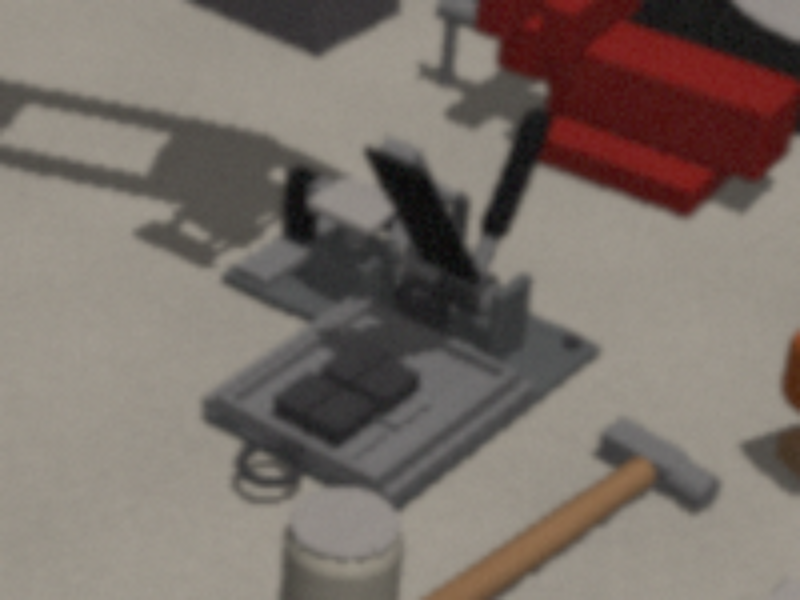

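send_rows:
  motion:
    - [40, -0.0075, 0.004, -0.055, 0, 0, 1]
    - [40, 0, 0, -0.055, 0, 0, 0]
    - [40, 0, 0, -0.055, 0, 0, 0]
    - [40, 0, 0, -0.045, 0, 0, 0]
    - [40, 0, 0, 0, 0, 0, 0]

```text
t: 37.58
tool_pos: [0.3966, 0.2928, 0.05]
eef_rot: [-1.233, 1.201, 1.238]
ft_force: [-0.0, 0.5, 0.3]
width: 0.0368
```

send_rows:
  motion:
    - [10, 0, 0, 0, 0, 0, 0]
    - [10, 0, 0, 0, 0, 0, 0]
    - [10, 0, 0, 0, 0, 0, 0]
    - [10, 0, 0, 0, 0, 0, 0]
  force: 15

```text
t: 38.08
tool_pos: [0.4007, 0.2953, 0.0546]
eef_rot: [-1.236, 1.188, 1.233]
ft_force: [-0.6, -2.0, 7.6]
width: 0.0176
```

send_rows:
  motion:
    - [10, 0, 0.01, 0, 0, 0, 0]
    - [10, 0, 0.01, 0, 0, 0, 0]
    - [10, 0, 0.01, 0, 0, 0, 0]
    - [10, 0, 0.008, 0, 0, 0, 0]
    - [10, 0, 0, 0, 0, 0, 0]

```text
t: 38.7
tool_pos: [0.4, 0.334, 0.0546]
eef_rot: [-1.236, 1.188, 1.234]
ft_force: [-0.7, -0.1, 7.5]
width: 0.0174
```

send_rows:
  motion:
    - [10, 0, 0.004, 0, 0, 0, 0]
    - [10, 0, 0.004, 0, 0, 0, 0]
    - [10, 0, 0, 0, 0, 0, 0]
    - [10, 0, 0, 0, 0, 0, 0]

```text
t: 39.2
tool_pos: [0.3998, 0.3348, 0.0545]
eef_rot: [-1.245, 1.198, 1.231]
ft_force: [1.8, -27.0, 18.4]
width: 0.018
```

send_rows:
  motion:
    - [40, 0, -0.003, 0, 0, 0, 0]
    - [40, 0, -0.002, 0, 0, 0, 0]
    - [40, 0, 0, 0, 0, 0, 0]
    - [40, 0, 0, 0.06, 0, 0, 0]
    - [40, 0, 0, 0.06, 0, 0, 0]

```text
t: 39.83
tool_pos: [0.3981, 0.3361, 0.1733]
eef_rot: [-1.235, 1.194, 1.237]
ft_force: [1.6, 0.3, 0.1]
width: 0.0373
```

send_rows:
  motion:
    - [0, 0.03, -0.027, 0, 0, 0, 0]
    - [0, 0.03, -0.027, 0, 0, 0, 0]
    - [0, 0, 0, 0, 0, 0, 0]
    - [0, 0, 0, -0.03, 0, 0, 0]
    - [0, 0, 0, 0, 0, 0, 0]

```text
t: 40.45
tool_pos: [0.4564, 0.282, 0.1404]
eef_rot: [-1.234, 1.197, 1.239]
ft_force: [-0.2, 0.4, 0.3]
width: 0.0004
```

Run:
```python
from h import *
st(); t=cloud(snapshot("scene")); u=cloud(snapshot("top")); w=cloud(snapshot("wrist"))
for c in (t,u,w): comp(c,"safety",(.36,.415,.26,.38,.07,.09)); comp(c,"jaw",(.53,.59,.1,.28,.08,.25));comp(c,"trig",(.43,.49,.22,.36,.084,.096))
```

```text
t 40.5 tcp [0.4564 0.282  0.1404] yaw 92.1 F [-0.2  0.4  0.3] w 0.0004
safety 54 [398.7 329.1] [31.1 25.3] 5.0 med [0.3992 0.3278 0.0804] lo [0.383 0.316 0.07 ] hi [0.414 0.343 0.087]
jaw 473 [559.1 226.5] [105.1  57.5] 89.6 med [0.564  0.2102 0.1611] lo [0.53  0.174 0.081] hi [0.588 0.279 0.221]
trig 189 [459.9 277.6] [53.3 60.3] 88.8 med [0.4598 0.271  0.0904] lo [0.43  0.25  0.084] hi [0.49  0.304 0.096]
safety none
jaw 601 [556.5 228.7] [ 51.8 100. ] 0.8 med [0.552  0.2213 0.1616] lo [0.53  0.179 0.083] hi [0.583 0.278 0.222]
trig 87 [471.6 266.8] [33.9 16.7] 2.6 med [0.4706 0.2665 0.0897] lo [0.455 0.258 0.084] hi [0.489 0.275 0.096]
safety 1903 [400.3 335. ] [29.6 18.5] 0.8 med [0.3992 0.3338 0.0806] lo [0.385 0.326 0.07 ] hi [0.415 0.344 0.083]
jaw 15 [534.7 210.8] [1.4 2.1] 8.6 med [0.535  0.2109 0.16  ] lo [0.534 0.21  0.159] hi [0.536 0.212 0.161]
trig 6844 [460.8 281.2] [57.3 50.1] 1.0 med [0.4527 0.2802 0.0901] lo [0.432 0.256 0.084] hi [0.49  0.306 0.092]
```

send_rows:
  motion:
    - [0, 0.003, 0, -0.04, 0, 0, 0]
    - [0, 0, 0, -0.008, 0, 0, 0]
    - [0, 0, 0, -0.006, 0, 0, 0]
    - [0, 0, 0, -0.006, 0, 0, 0]
    - [0, 0, 0, -0.004, 0, 0, 0]

```text
t: 41.22
tool_pos: [0.4627, 0.2825, 0.0805]
eef_rot: [-1.236, 1.189, 1.234]
ft_force: [0.8, 0.2, -0.0]
width: 0.0005
```

send_rows:
  motion:
    - [0, 0, 0, -0.002, 0, 0, 0]
    - [0, 0, 0, 0, 0, 0, 0]

```text
t: 41.48
tool_pos: [0.4627, 0.2824, 0.0775]
eef_rot: [-1.236, 1.19, 1.234]
ft_force: [-0.0, 0.3, 4.4]
width: 0.0005
```

Run:
```python
from h import *
st(); t=cloud(snapshot("scene")); comp(t,"jaw",(.53,.59,.08,.28,.04,.25))
```

```text
t 41.5 tcp [0.4627 0.2824 0.0775] yaw 92.0 F [-0.   0.3  4.4] w 0.0005
jaw 1115 [560.3 185. ] [ 57.5 189.4] 1.0 med [0.5642 0.2088 0.0601] lo [0.53 0.09 0.04] hi [0.589 0.28  0.18 ]
```

send_rows:
  motion:
    - [0, 0, 0, 0.02, 0, 0, 0]
    - [0, 0, 0, 0.06, 0, 0, 0]
    - [0, 0, 0, 0.06, 0, 0, 0]
    - [0, -0.04, 0.02, 0.05, 0, 0, 0]
    - [0, -0.05, 0.04, 0.02, 0, 0, 0]

```text
t: 42.15
tool_pos: [0.379, 0.338, 0.2847]
eef_rot: [-1.233, 1.189, 1.231]
ft_force: [0.6, 1.0, -0.4]
width: 0.0003
```

send_rows:
  motion:
    - [0, -0.05, 0.05, 0, 0, 0, 0]
    - [0, -0.04, 0.05, 0, 0, 0, 0]
    - [0, 0, 0, 0, 0, 0, 0]

```text
t: 42.52
tool_pos: [0.2915, 0.4333, 0.2815]
eef_rot: [-1.239, 1.19, 1.241]
ft_force: [0.8, -1.2, 0.6]
width: 0.0006
```

Run:
```python
from h import *
st(); s=snapshot("scene"); p=snapshot("top"); save(s,"s13",(180,140,500,380),2.5)
for x in (s,p):
    c=cloud(x); comp(c,"jaw",(.53,.59,.08,.25,.045,.1)); comp(c,"ring",(.5,.62,.02,.088,.012,.032)); comp(c,"safety",(.36,.415,.26,.38,.07,.09)); comp(c,"trig",(.43,.49,.22,.36,.084,.096)); comp(c,"lever",(.5,.65,.1,.42,.128,.25)); comp(c,"hook",(.56,.69,-.3,-.05,.026,.06)); find(x,["spray","sponge","spanner","hammer","tape","socket"],1)
```

```text
t 42.5 tcp [0.2915 0.4333 0.2815] yaw 92.4 F [ 0.8 -1.2  0.6] w 0.0006
jaw 635 [559.9 170.8] [ 56.1 157.3] 2.0 med [0.5683 0.1649 0.0582] lo [0.531 0.092 0.045] hi [0.589 0.249 0.068]
ring 118 [560.4  63.3] [49.1 48. ] 3.6 med [0.5632 0.0633 0.0228] lo [0.535 0.04  0.014] hi [0.585 0.088 0.031]
safety 54 [395.6 331.8] [23.9 36.8] 74.0 med [0.3993 0.3272 0.0787] lo [0.38  0.319 0.071] hi [0.414 0.348 0.086]
trig 203 [460.  277.4] [62.3 56.3] 12.2 med [0.4621 0.2739 0.0906] lo [0.433 0.247 0.084] hi [0.49  0.309 0.096]
lever 126 [558.5 241.9] [23.6 34.6] 4.2 med [0.563  0.2381 0.1584] lo [0.546 0.225 0.128] hi [0.571 0.26  0.182]
hook 482 [ 638.2 -162.3] [150.3  33.1] 87.7 med [ 0.6418 -0.1884  0.038 ] lo [ 0.619 -0.238  0.026] hi [ 0.655 -0.087  0.046]
spray [([0.41, 0.326, 0.078], 0.62)]
sponge [([0.397, -0.117, 0.034], 0.83)]
spanner [([0.334, -0.241, 0.01], 0.98)]
hammer [([0.74, 0.162, 0.02], 0.86)]
tape [([0.734, -0.327, 0.03], 0.96)]
socket [([0.732, -0.232, 0.04], 0.7)]
jaw 1020 [556.8 173.7] [152.3  53.4] 89.9 med [0.5562 0.171  0.0571] lo [0.53  0.098 0.045] hi [0.583 0.25  0.099]
ring 134 [559.7  65.2] [46.7 43.8] 2.5 med [0.559  0.0649 0.0223] lo [0.536 0.043 0.015] hi [0.583 0.087 0.031]
safety 92 [398.8 333.3] [19.3 29.3] 88.6 med [0.3977 0.3325 0.0789] lo [0.384 0.324 0.07 ] hi [0.413 0.343 0.086]
trig 411 [459.9 278.9] [48.8 57.2] 89.8 med [0.4598 0.2789 0.0896] lo [0.431 0.254 0.084] hi [0.488 0.303 0.096]
lever 106 [555.2 246.6] [20.3 41.2] 8.7 med [0.5538 0.2407 0.1713] lo [0.545 0.226 0.128] hi [0.567 0.267 0.183]
hook 416 [ 636.  -158.1] [146.  29.] 86.1 med [ 0.6354 -0.1791  0.0377] lo [ 0.618 -0.231  0.026] hi [ 0.65  -0.085  0.05 ]
spray [([0.739, -0.112, 0.183], 0.96)]
sponge [([0.383, -0.107, 0.032], 0.59)]
spanner [([0.334, -0.235, 0.009], 0.93)]
hammer [([0.735, 0.173, 0.021], 0.62)]
tape [([0.729, -0.323, 0.028], 0.66)]
socket [([0.628, -0.182, 0.031], 0.58)]
```

View pics/s13.png

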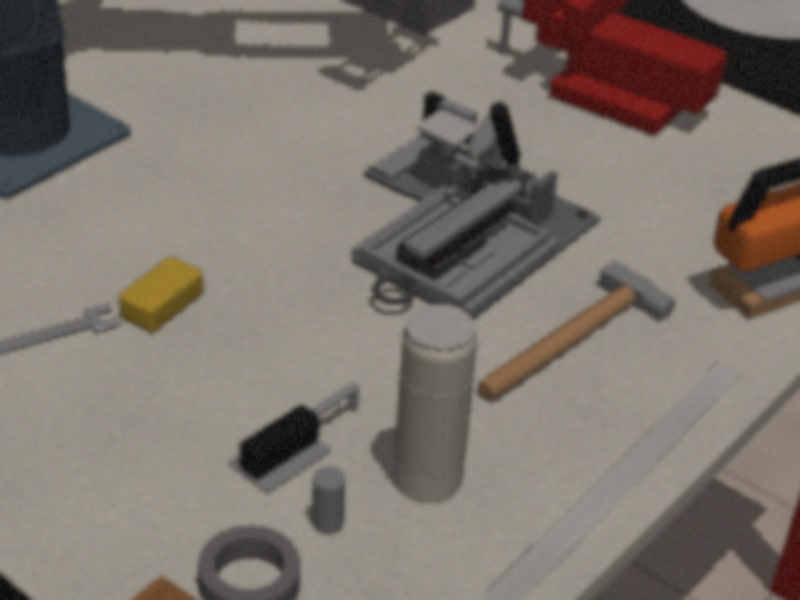

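The clamp is down on the pads, the tray is home, the hook is flat and clear, and nothing else has moved. I'm handing in.

```bash
python3 -c "
from workcell import *
print(finish_job())"
```

```text
the job is handed in; nothing more can be done
None
```

The job is done in the order asked and handed in at about 43 s of robot time. Two pads were on the bench, and both are clamped in the press.

- **Cocking and safety on:** I pushed the lever until the sear caught; the jaw then held at about 0.98 rad by itself. I slid the safety to its far stop, where the force rose sharply.
- **Tray out and hook:** I dragged the tray to its outer stop with the hook, then laid the hook flat, clear of the ring.
- **Pads and tray in:** I laid both pads flat, side by side, and pushed the tray home to its stop.
- **Firing:** I slid the safety fully back and pressed the trigger, and the clamp snapped down.

**Last checks:**
- The jaw lies level on the pads, with its top at about 57 mm.
- The ring is back where it started, so the tray is home.
- The safety is off and the trigger plate is up.
- The spray can, sponge, spanner, hammer, tape and socket read where they were at the start. The exceptions are two lookups: the scene camera put the spray can on the press, and the top camera put the socket on the hook. The other camera had each in its place, so I take both as false detections.

**Other notes:**
- After I released it, the hook was found about 4–5 cm from where I laid it, probably the announced knock. It was still flat and clear of the ring, so I left it there.
- The pads sit about 49 mm apart, a gap of roughly 7 mm, instead of the suggested 52 mm. I did this to keep the wrist camera clear of the raised jaw.
- The hand-in gave no verdict, and I did not look again after it.

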